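# Carver's gouges locked away in the chest drawer

## Robot

A 6-joint arm with a two-finger parallel gripper is mounted at the origin on the work surface. World frame = base frame: x ahead of the robot, y to its left, z up, the work surface at z = 0. Lengths are in m, angles in degrees, forces in N, time in s.
With the tool pointing down it reaches from about 0.25 to 0.725 m from the base axis. Payload 9.7 kg.
Tool frame: the origin (TCP) lies between the finger pads; the fingertips stand manip.nose_length ahead of it and the grasp point (between the pads) lies 8 mm behind it (manip.nose_length is the distance from the TCP to the fingertips, in m); z points along the fingers, y is the line along which they close (so a half turn about z gives the same grasp; the last joint's range is limited). The gripper opens to 85 mm and grips with 20 to 120 N. Pads are 22 mm wide; open, the fingers measure 114 mm over their backs; the gripper's body (76 mm by 85 mm) begins 54 mm behind the grasp point. The pads swing forward as they close: fully open they stand 13 mm farther back than shut.
Start: joints at [67.265, 4.979, 10.078, 95.1, 0, 90], TCP at [0.213, 0.507, 0.242] pointing down, gripper open.
Joint ranges: [-179.16, 179.16], [-48.56, 103.87], [-65.8, 70.77], [-126.05, 130.52], [-82.76, 87.17], [-180, 180]. Speed limits (degrees/s): [127.2, 127.2, 147.25, 180, 180, 180].

## Interface

Orientations are given as [roll, pitch, yaw] about the fixed x, y, z axes, in that order (R = Rz(yaw) Ry(pitch) Rx(roll)).
In Python, from cell import manip gives the robot as it stands. The module is installed in compiled form; this text tells all that it offers.
- The arm moves only by the tool servo_tool, never from a script. Its argument "commands" is a list of rows, each a list of 4 numbers: the shift along the tool's x, y, z scaled (see below), then the turn about the tool's z scaled (see below). In form: [[tx, ty, tz, roll], ...]. A call has 1 to 12 rows; each row shifts and turns the commanded pose from where the row before left it, along the tool's axes as they then stand; what a row does not reach is not made up. The controller multiplies each number of a shift by 0.02 m and each number of a turn by 180 degrees. A row lasts 1/8 s, in which the tool goes at most 62.5 mm and 10.7 degrees, less where a joint would pass 70% of its speed; a pose out of reach is approached as far as the arm can. A call with a number of a shift or a turn outside -1 to 1 is refused whole. A call with a gripper value outside its range is refused whole. "fingers" is the finger opening in mm, from 0 to 85.4, set as the call begins (left out, the last holds). The fingers move at their own pace and stop on an object; the grip force is fixed at half the most. Time passes only in rows, so rows that do not move let the fingers close. It gives the time, the measured TCP pose, the force, the opening and the grip force at its end, in the units of the state.
- manip.get_obs(): the state, without advancing time (a new reading comes with each control period).
- manip.read_camera(name): name is "side" or "top"; returns (picture, depth): 400x640x3 uint8, red, green, blue; 400x640 float32, m along the optical axis (not along the pixel's ray), 0 where there is no reading.
- manip.get_calibration(name): a dict with "fx", "fy", "cx", "cy" (pixels), "k1" (the pictures are not rectified: a ray, as slopes to the right and down, at radius r is drawn at 1 + k1 r^2 times it, then the intrinsics apply), "world_to_cam" (4x4, takes a point from world to camera coordinates). Camera axes: x right, y up, looking along -z (the intrinsics and any distortion apply to the point x, -y, -z); pixel columns grow to the right and rows downward; lengths in m; the calibration is good to about 2 mm. A picture is of the moment at which its call begins. get_calibration takes no time and is no camera call.
- manip.job_done(): hands the job in; it is judged then, once.
The state is a dict: "clock": time; "joint_positions": joint angles; "qvel": joint speeds; "joint_torque": joint torques, N m; "tool_pos": TCP position; "eef_rot": TCP orientation; "contact_force": force on the tool from outside, world axes, zero at the start; "ft_torque": the same for the moment, N m; "width": finger opening in m; "grasp_force": force on a finger pad.
Only numpy, scipy, OpenCV 4.12 (cv2) and the standard library are available. Lean on these libraries where they do the work, as an engineer would, in place of code of your own. Each camera call takes 0.05 s, during which the arm holds its last target. There are 200 camera calls.

## Task

Put the palm gouges away for the night: take the key from its rack, unlock the tool chest with it, draw the drawer out to its stop, and lay every gouge that is on the table flat on the drawer's floor, none on top of another. Then push the drawer fully home, lock it again with the key, and stand the key back in its slot in the rack. Leave everything else on the table where it is.

Things in the scene. Friction and masses are not known exactly. Their poses are not given: they have to be found in the camera images.
- key: steel key upright in the rack; origin at the blade's lower end, z up its axis. Blade 14 wide (y), 5 thick (x), z 0 to 22, lowest 5 tapered to 12 by 3; collar 22 across, z 22 to 26, rests on the mouth of the slot the key is in; round shank to z 34; flat bow, the grip, 32 wide (y), 9 thick (x), z 34 to 60. 70 g. Fits either way round
- key_collar (a point): on the key's axis, under the collar (z = 22 in the key's frame); meets point lock_slot or rack_slot when the key is fully in
- rack: fixed dark wooden rack block 120 (x) by 60 (y) by 45 high, the key's slot near its front (-x) end; two fixed awl handles stand up to 87 above the table, 67 to 83 behind the slot. Origin under its middle
- rack_slot (a point): middle of the mouth of the key's slot in the rack's top, 45 above the table; the slot is 17 along this frame's y by 8 along its x, 26 deep
- chest: fixed tool chest 220 deep (x) by 360 wide (y), front to -x; origin under its middle, on the table. A ledge 86 high runs along its front, the lock at its right (-y) end; behind it, from x = -30 back, a shallow till with walls 106 high, and at the back a red lacquered lid propped open, about 225 high
- lock (a joint): turn of the brass lock plug in rad: 0 locked, 1.4 unlocked (its stop), growing clockwise from above; stays where left (friction 0.05 N m). It throws a bolt that holds the drawer shut, clear from about 1.15 up; it can be thrown again only with the drawer within 2.5 mm of home. The key has some 0.1 rad of play in the slot
- lock_slot (a point): on the lock's axis, at the mouth of the key slot in the plug's top, 96 above the table (10 above the ledge); turns with the plug. The slot is 15.5 along this frame's y by 6.5 along its x, 24 deep
- drawer (a joint): how far the drawer is out in m: 0 home, 0.14 at its stop; slides along the chest's -x with 1.5 N of friction
- drawer_handle (a point): middle of the drawer's bar handle: a level round bar 11 thick, 100 long along y, its centre 35 before the drawer's front and 55 above the table; the front is 12 thick, its top edge 70 above the table. Moves with the drawer; axes as the chest's
- drawer_floor (a point): middle of the drawer's inner floor, 17 above the table; axes as the chest's; moves with the drawer. Inside 189 along x by 322 along y (front wall's inner face at x = -94.5), other walls 33 high. Out at its stop, x = -94.5 to +45.5 is clear of the chest's front edge and ledge
- gouge1: palm gouge, one of two to four alike but for the blade's curve: boxwood handle 75 long, 20 by 20 (flat sides), then ferrule, shank and blade; 130 overall, 60 g. Origin on its axis at the middle of the handle (10 above what it lies on), where to grip it; x points to the blade: butt at x = -37.5, edge at +92.5. None when absent
- gouge2: palm gouge, one of two to four alike but for the blade's curve: boxwood handle 75 long, 20 by 20 (flat sides), then ferrule, shank and blade; 130 overall, 60 g. Origin on its axis at the middle of the handle (10 above what it lies on), where to grip it; x points to the blade: butt at x = -37.5, edge at +92.5. None when absent
- gouge3: palm gouge, one of two to four alike but for the blade's curve: boxwood handle 75 long, 20 by 20 (flat sides), then ferrule, shank and blade; 130 overall, 60 g. Origin on its axis at the middle of the handle (10 above what it lies on), where to grip it; x points to the blade: butt at x = -37.5, edge at +92.5. None when absent
- gouge4: palm gouge, one of two to four alike but for the blade's curve: boxwood handle 75 long, 20 by 20 (flat sides), then ferrule, shank and blade; 130 overall, 60 g. Origin on its axis at the middle of the handle (10 above what it lies on), where to grip it; x points to the blade: butt at x = -37.5, edge at +92.5. None when absent
- slip_stone: green stone slip 90 by 34 by 14, lying; a bystander, to be left alone. Origin under its middle
- mallet: boxwood mallet, round head 60 across, lying; a bystander, to be left alone. Origin under its middle (under the back of the head)
- magnolia: half-carved pale block 110 by 75 by 50 high; a bystander, to be left alone. Origin under its middle
- oil: amber oil bottle 48 across, 120 high; a bystander, to be left alone. Origin under its middle
- brush: bench brush 200 long, lying; a bystander, to be left alone. Origin under its middle
- square: try square, 90 stock and 140 blade, lying; a bystander, to be left alone. Origin under its middle (under the stock)
- cup: blue cup 72 across, 75 high; a bystander, to be left alone. Origin under its middle
Mind the look-alikes: they are no part of the job. What is shaped like the gouge2 but black or pink is not meant.

How it is judged:
By the outcome, as a careful person would: the job done as asked, in the order asked, and still so for the second after the job is handed in, with the robot touching nothing.
Of gouge1, gouge2, gouge3, gouge4 only 2 to 4 are there at a start; the rules pass over those that are not, and their reading is None.
At some moment in a run one of gouge1, gouge2, gouge3, gouge4 may be knocked a few centimetres aside while the robot is not near it.
It also fails if it takes over 210 s, if anything falls off the work surface, if the arm or the gripper's body presses on something with over 40 N, if the wrist force passes 120 N, or if a joint passes its speed limit or range.

## Working session

There is one attempt and no reset: what is moved stays moved. The work goes in short steps, Python scripts to look and compute and a tool call to move; the robot and the scene stay as the last step left them, time stands still between calls to the robot, and variables do not carry over. Pictures are saved under pics/ and viewed, at most 14 in all, crops included, and the job is handed in when it is done.

Besides the shell and the picture viewer there is one more tool, called after "Call:" as name(argument=value, ...), one argument or row to a line, values as JSON. servo_tool: Moves the arm, as the interface text tells. Shifts and turns lie within -1 to 1; 1 stands for 0.02 m of shift or 180 degrees of turn. Its arguments: {"type":"object","properties":{"commands":{"type":"array","items":{"type":"array","items":{"type":"number"}}},"fingers":{"type":"number"}},"required":["commands"]}

```bash
mkdir -p pics; cat > h.py <<'E'
import numpy as np, cv2
from cell import manip
def cal(n): return manip.get_calibration(n)
def shot(n,f=None):
    im,d=manip.read_camera(n)
    if f: cv2.imwrite(f'pics/{f}.png',im[:,:,::-1]); np.savez(f'pics/{f}.npz',im=im,d=d)
    return im,d
def world(n,d):
    c=cal(n); K=np.array([[c['fx'],0,c['cx']],[0,c['fy'],c['cy']],[0,0,1.]])
    v,u=np.mgrid[0:d.shape[0],0:d.shape[1]]
    p=np.stack([u,v],-1).reshape(-1,1,2).astype(np.float64)
    q=cv2.undistortPoints(p,K,np.array([c['k1'],0,0,0.])).reshape(d.shape+(2,))
    P=np.stack([q[...,0]*d,-q[...,1]*d,-d,np.ones_like(d)],-1)
    return (P@np.linalg.inv(np.array(c['world_to_cam'])).T)[...,:3]
E
python3 - <<'E'
from h import *
for n in('top','side'):
    im,d=shot(n,n+'0'); c=cal(n); print(n,c['fx'],c['k1'],np.linalg.inv(c['world_to_cam']).round(3).tolist())
print(manip.nose_length, manip.get_obs())
E
```

```text
top 515.3699727841926 -0.06217595945644194 [[0.023, 0.998, -0.056, 0.436], [-1.0, 0.023, 0.006, -0.0], [0.008, 0.055, 0.998, 1.609], [0.0, 0.0, 0.0, 1.0]]
side 464.27873473430134 -0.1334102017949386 [[-0.722, 0.435, -0.539, -0.417], [-0.692, -0.477, 0.542, 0.925], [-0.022, 0.764, 0.645, 1.221], [0.0, 0.0, 0.0, 1.0]]
0.011 {'clock': 0.1, 'joint_positions': array([6.72656376e+01, 5.00752148e+00, 1.00377231e+01, 9.50992816e+01,
       2.36158715e-03, 9.00003300e+01]), 'qvel': array([ 0.00836431, -0.0797607 ,  0.10188147,  0.02328101, -0.01633683,
       -0.01924676]), 'joint_torque': array([ 1.86767727e-03, -5.21562481e+01,  4.65653622e+01,  1.60198845e-02,
        7.97743269e-05, -9.45058389e-06]), 'tool_pos': array([0.21246541, 0.50708972, 0.24164667]), 'eef_rot': array([-1.79930920e+02, -2.36118761e-03,  1.57265305e+02]), 'contact_force': array([-0.2716793 , -0.08483446, -0.18893398]), 'ft_torque': array([ 0.00756238, -0.01180989, -0.01268449]), 'grasp_force': 0.0, 'width': 0.08541680039951148}
```

View pics/top0.png

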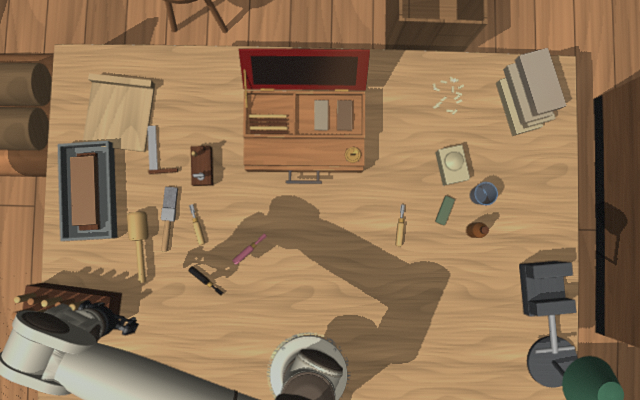

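View pics/side0.png

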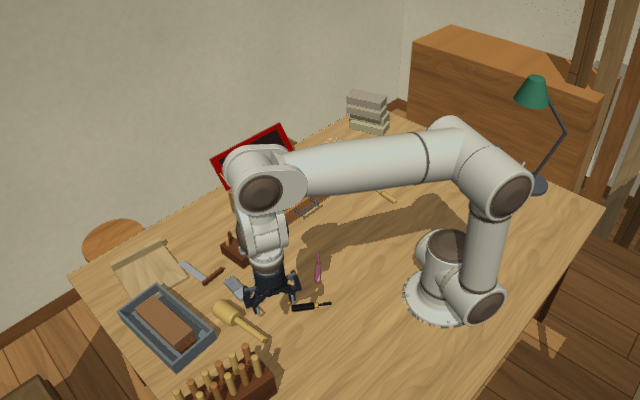

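The top view shows the chest at about (305,130) with the lock at (353,154), and the rack with the key at (202,165). There are gouges at (196,225) and (401,225), with black and pink decoys at (206,279) and (250,249). The arm hides part of the table.

```bash
python3 - <<'E'
from h import *
z=np.load('pics/top0.npz'); im,d=z['im'],z['d']; W=world('top',d)
def reg(n,r0,r1,c0,c1,zl,zh):
    w=W[r0:r1,c0:c1]; m=(w[...,2]>zl)&(w[...,2]<zh)&(d[r0:r1,c0:c1]>0); p=w[m]
    (cx,cy),(a,b),t=cv2.minAreaRect((p[:,:2]*1000).astype(np.float32))
    print(n,len(p),'mean',p.mean(0).round(4),'rect',round(cx,1),round(cy,1),'size',round(a,1),round(b,1),'ang',round(t,2),'z',np.percentile(p[:,2],[5,50,95]).round(4))
print('table z',np.median(W[250:300,480:510,2]),np.median(W[200:230,340:380,2]))
reg('rack top',135,195,180,225,.035,.055)
reg('rack key/awl',135,195,180,225,.065,.12)
reg('ledge',120,180,235,375,.078,.091)
reg('plug',140,168,340,366,.092,.104)
reg('chest all',80,180,235,375,.078,.12)
reg('handle',165,195,270,340,.04,.065)
for n,a in(('g1',(198,250,183,212)),('g2',(198,250,390,412))): reg(n,*a,.012,.03)
big=cv2.resize(im[130:260,140:420][:,:,::-1],(800,371),interpolation=cv2.INTER_CUBIC)
a=cv2.resize(im[135:200,175:230][:,:,::-1],(440,520),interpolation=cv2.INTER_CUBIC)
b=cv2.resize(im[135:200,330:375][:,:,::-1],(360,520),interpolation=cv2.INTER_CUBIC)
cv2.imwrite('pics/crop1.png',np.hstack([a,b]))
np.set_printoptions(linewidth=250)
print((W[140:188,190:216,2]*1000).astype(int))
E
```

```text
table z 0.00025299557372393533 0.0002505434248620819
rack top 697 mean [0.633  0.3426 0.045 ] rect 635.3 344.1 size 120.4 62.8 ang 3.48 z [0.0393 0.0448 0.0509]
rack key/awl 82 mean [0.6357 0.3428 0.0802] rect 641.3 345.2 size 91.0 37.6 ang 0.11 z [0.0701 0.0807 0.0869]
ledge 3858 mean [0.6946 0.0312 0.0857] rect 698.8 31.8 size 147.5 359.5 ang 1.97 z [0.0805 0.0858 0.0901]
plug 152 mean [ 0.6712 -0.115   0.0958] rect 673.8 -115.6 size 70.9 62.8 ang 0.02 z [0.0922 0.0955 0.1006]
chest all 9428 mean [0.7529 0.0315 0.0916] rect 747.5 31.3 size 248.4 361.2 ang 0.5 z [0.0813 0.0885 0.1104]
handle 268 mean [0.6049 0.0298 0.0576] rect 609.6 25.3 size 51.6 208.4 ang 1.24 z [0.0468 0.0581 0.0645]
g1 192 mean [0.4369 0.3516 0.0183] rect 456.8 346.3 size 128.9 49.2 ang 20.85 z [0.0128 0.0181 0.0243]
g2 191 mean [ 0.4512 -0.2722  0.0184] rect 472.6 -271.7 size 139.5 22.7 ang 0.04 z [0.0128 0.0183 0.0247]
[[-2  0  1 ...  4 -3 -3]
 [ 3  2  1 ... -2  0 -3]
 [ 1  1  0 ...  5  0  1]
 ...
 [ 5  2  1 ... -3 -2 -4]
 [ 3  3  0 ...  2  3 -2]
 [-3 10 -6 ...  4 -6  0]]
```

View pics/crop1.png

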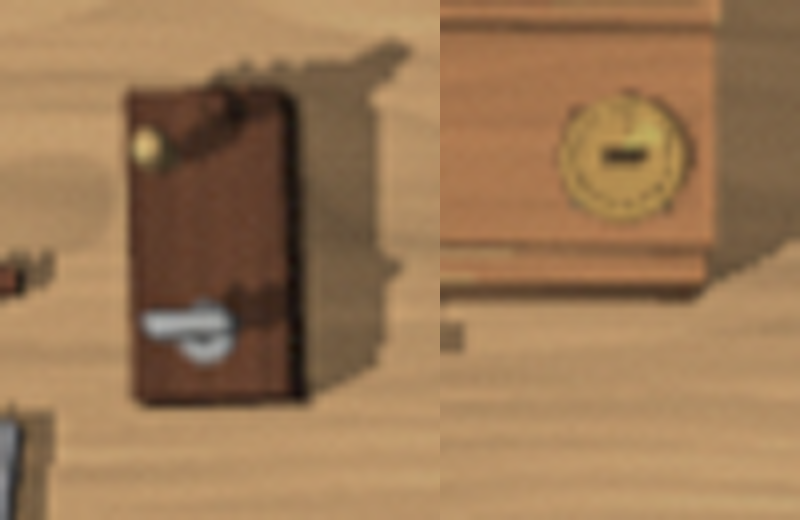

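The left crop shows the bow at crop (188,322) and the collar disc at (205,332), so the key's bow lies roughly along y. The right crop shows the plug centred at (625,155), with its slot also along y. I'll refine these with planes at known heights.

```bash
cat >> h.py <<'E'
def onplane(n,uv,z):
    c=cal(n); K=np.array([[c['fx'],0,c['cx']],[0,c['fy'],c['cy']],[0,0,1.]])
    q=cv2.undistortPoints(np.array(uv,float).reshape(-1,1,2),K,np.array([c['k1'],0,0,0.])).reshape(-1,2)
    T=np.linalg.inv(np.array(c['world_to_cam'])); D=np.c_[q[:,0],-q[:,1],-np.ones(len(q))]@T[:3,:3].T; o=T[:3,3]
    return (o+D*((z-o[2])/D[:,2])[:,None])[:,:2]
def cent(n,mask,z):
    """weighted centroid + long-axis angle on plane z"""
    v,u=np.nonzero(mask>0); w=mask[v,u].astype(float); p=onplane(n,np.c_[u,v],z)
    m=np.average(p,axis=0,weights=w); C=np.cov((p-m).T,aweights=w); e,V=np.linalg.eigh(C)
    return m.round(4),np.degrees(np.arctan2(V[1,1],V[0,1])).round(1),np.sqrt(e*12).round(4)
E
cat > m1.py <<'E'
from h import *
z=np.load('pics/top0.npz'); im,d=z['im'].astype(int),z['d']; W=world('top',d); Z=W[...,2]
sat=im.max(2)-im.min(2); v,u=np.mgrid[0:400,0:640]
def box(r0,r1,c0,c1): return (v>=r0)&(v<r1)&(u>=c0)&(u<c1)
k=box(170,182,190,208)&(sat<35)&(im.max(2)>90)
print('key grey all',k.sum()); 
print('bow',cent('top',k&(Z>.066),.083),'collar',cent('top',k&(Z<.062),.049))
for r in range(172,181): print(r,[(int(im[r,c].mean()),int(Z[r,c]*1000)) for c in range(191,207)])
pl=box(144,165,344,363); gold=pl&(im[...,0]-im[...,2]>75)&(im[...,1]>120)&(im[...,1]*1.0/np.maximum(im[...,0],1)>.7)
print('plug',gold.sum(),cent('top',gold,.096))
lum=im.sum(2)/3; print(lum[150:160,346:362].astype(int))
s=np.where(box(152,157,349,358),np.clip(110-lum,0,None),0); print('slot',cent('top',s,.096))
# rack edges at z=.045
rk=box(135,195,180,225)&(Z>.036)
def line(p,q):
    a=np.polyfit(p,q,1); r=q-np.polyval(a,p); i=abs(r)<.003; return np.polyfit(p[i],q[i],1)
dark=box(140,192,185,216)&(Z>.036)
ys=[];
for r in range(150,182):
    c=np.nonzero(dark[r])[0]; 
    ys.append([*onplane('top',[(c.min()-.5,r)],.045)[0],*onplane('top',[(c.max()+.5,r)],.045)[0]])
ys=np.array(ys); a=line(ys[:,0],ys[:,1]); b=line(ys[:,2],ys[:,3]); print('rack +y side',a,'-y side',b, 'mid y at x=.6,.66',[(np.polyval(a,x)+np.polyval(b,x))/2 for x in(.595,.635)])
xs=[]
for c in range(194,208):
    r=np.nonzero(dark[:,c])[0]; xs.append([*onplane('top',[(c,r.min()-.5)],.045)[0],*onplane('top',[(c,r.max()+.5)],.045)[0]])
xs=np.array(xs); print('rack back/front',line(xs[:,1],xs[:,0]),line(xs[:,3],xs[:,2]))
# chest sides and ledge front
L=[];
for r in range(108,165):
    c=np.nonzero(box(100,175,230,380)[r]&(Z[r]>.075))[0]; L.append([*onplane('top',[(c.min()-.5,r)],.086)[0],*onplane('top',[(c.max()+.5,r)],.086)[0]])
L=np.array(L); print('chest +y,-y',line(L[:,0],L[:,1]),line(L[:,2],L[:,3]))
F=[]
for c in range(250,362):
    r=np.nonzero(box(130,180,230,380)[:,c]&(Z[:,c]>.078))[0]; F.append(onplane('top',[(c,r.max()+.5)],.086)[0])
F=np.array(F); print('ledge front x=a*y+b',line(F[:,1],F[:,0]))
h=box(172,190,280,330)&(Z>.045)&(Z<.07)&(sat<45); print('handle',h.sum(),cent('top',h,.060))
for n,B in(('g1',box(200,250,185,210)),('g2',box(200,250,392,410))):
    m=B&(Z>.008)&(Z<.035); hd=m&(sat>55); print(n,'all',m.sum(),cent('top',m,.015),'handle',hd.sum(),cent('top',hd,.02))
E
python3 m1.py
```

```text
key grey all 64
bow (array([0.5991, 0.3419]), np.float64(89.8), array([0.0113, 0.0305])) collar (array([0.5946, 0.3469]), np.float64(74.2), array([0.0158, 0.0359]))
172 [(81, 47), (56, 45), (62, 45), (60, 45), (62, 50), (62, 42), (65, 45), (69, 46), (80, 38), (82, 44), (72, 44), (60, 44), (42, 43), (41, 46), (48, 49), (46, 44)]
173 [(82, 39), (58, 41), (65, 44), (64, 47), (67, 47), (67, 43), (69, 82), (76, 82), (96, 75), (101, 82), (95, 86), (85, 78), (51, 87), (40, 51), (47, 40), (48, 43)]
174 [(82, 44), (76, 44), (116, 84), (131, 81), (132, 83), (133, 89), (133, 83), (136, 84), (141, 83), (142, 80), (144, 79), (131, 77), (84, 86), (46, 74), (48, 43), (50, 47)]
175 [(91, 44), (80, 48), (136, 85), (170, 86), (171, 86), (168, 81), (166, 86), (164, 83), (163, 82), (162, 85), (162, 80), (151, 86), (107, 83), (52, 68), (48, 54), (47, 44)]
176 [(96, 45), (66, 44), (102, 44), (140, 78), (137, 77), (131, 81), (123, 76), (117, 76), (110, 79), (111, 76), (116, 74), (114, 75), (88, 70), (57, 68), (58, 49), (65, 45)]
177 [(99, 43), (60, 41), (64, 40), (82, 41), (83, 46), (83, 47), (97, 46), (11
[... 1466 characters left out ...]
y side [0.08202164 0.26045632] mid y at x=.6,.66 [np.float64(0.34114218897249227), np.float64(0.3437676494700154)]
rack back/front [-0.12240158  0.73666911] [-0.10349411  0.60948815]
chest +y,-y [0.03282672 0.18926041] [-0.01007018 -0.14265692]
ledge front x=a*y+b [-0.00989259  0.63574118]
handle 150 (array([0.5919, 0.029 ]), np.float64(91.3), array([0.0307, 0.1196]))
g1 all 236 (array([0.4439, 0.3537]), np.float64(-164.6), array([0.0325, 0.1199])) handle 154 (array([0.434 , 0.3514]), np.float64(-169.3), array([0.0353, 0.0988]))
g2 all 232 (array([ 0.4561, -0.2728]), np.float64(176.7), array([0.0247, 0.1212])) handle 187 (array([ 0.4458, -0.2707]), np.float64(178.8), array([0.0252, 0.0973]))
```

```bash
python3 - <<'E'
from h import *
print('collar',onplane('top',[(200.2,176.2)],.049),'bow',onplane('top',[(197.95,175.3)],.083),'bow x-edge',onplane('top',[(197.95,173.8)],.083))
# model-based: render key mask with polygons, fit x,y,yaw against colour in 8x supersample
from scipy.optimize import minimize
z=np.load('pics/top0.npz'); im=z['im'].astype(float).mean(2)
c=cal('top'); Tw=np.array(c['world_to_cam'])
def proj(P):
    q=np.c_[P,np.ones(len(P))]@Tw.T; s=np.c_[q[:,0],-q[:,1]]/(-q[:,2:3]); r2=(s**2).sum(1,keepdims=True); s=s*(1+c['k1']*r2)
    return s*[c['fx'],c['fy']]+[c['cx'],c['cy']]
r0,r1,c0,c1=169,184,189,208; S=16
def ren(x,y,a,bow,fr,col,bg):
    M=np.full(((r1-r0)*S,(c1-c0)*S),bg,np.float32); R=np.array([[np.cos(a),-np.sin(a)],[np.sin(a),np.cos(a)]])
    def poly(p,zz,v):
        P=np.c_[np.array(p)@R.T+[x,y],zz]; uv=proj(P); return (uv-[c0-.5,r0-.5])*S
    t=np.linspace(0,2*np.pi,40); ci=np.c_[np.cos(t),np.sin(t)]
    def fill(pts,v): cv2.fillConvexPoly(M,cv2.convexHull(pts.astype(np.float32)).round().astype(np.int32),float(v))
    fill(np.vstack([poly(ci*.011,np.full(40,h),0) for h in(.045,.049)]),col)
    q=[(-.0045,-.016),(.0045,-.016),(.0045,.016),(-.0045,.016)]
    fill(np.vstack([poly(q,np.full(4,h),0) for h in(.057,.083)]),fr)
    fill(poly(q,np.full(4,.083),0),bow)
    return cv2.resize(M,(c1-c0,r1-r0),interpolation=cv2.INTER_AREA)
I=im[r0:r1,c0:c1]; wt=np.ones_like(I); wt[:,:3]=0; 
f=lambda p:(wt*np.clip(abs(ren(p[0]/1000,p[1]/1000,p[2]/100,p[3],p[4],p[5],62)-I),0,60)**1.5).sum()
best=min((minimize(f,[x,y,a,160,105,145],method='Nelder-Mead',options=dict(maxiter=1500,initial_simplex=None)) for x in(594,598,602) for y in(339,344) for a in(2,8)),key=lambda r:r.fun)
print(best.x.round(2),best.fun)
E
```

```text
collar [[0.59884203 0.34311702]] bow [[0.59784037 0.34246006]] bow x-edge [[0.60233012 0.34262551]]
[599.29 344.04   9.99 139.06  77.12 142.7 ] 7961.389128108082
```

```bash
cat >> h.py <<'E'
def to(x,y,z,yaw=None):
    o=manip.get_obs(); p=o['tool_pos']; psi=o['eef_rot'][2]; 
    t=0 if yaw is None else (psi-yaw+180)%360-180
    a=np.radians(psi-t) ; d=np.array([x,y,z])-p   # shift expressed after turn
    s=np.array([d[0]*np.cos(a)+d[1]*np.sin(a), d[0]*np.sin(a)-d[1]*np.cos(a), -d[2]])/.02
    print('turn total',round(t/180,4),'then shift units',s.round(3),'| pos',p.round(4),'rot',o['eef_rot'].round(2),'F',o['contact_force'].round(1),'j',o['joint_positions'].round(1),'w',round(o['width'],4),'t',o['clock'])
E
python3 -c "
from h import *
to(.5987,.3432,.15,95)"
```

```text
turn total 0.3459 then shift units [-9.846 18.524  4.582] | pos [0.2125 0.5071 0.2416] rot [-179.93   -0.    157.27] F [-0.3 -0.1 -0.2] j [67.3  5.  10.  95.1  0.  90. ] w 0.0854 t 0.1
```

Call:
servo_tool(
  commands=[
    [0,0,0,0.0575],
    [0,0,0,0.0575],
    [0,0,0,0.0575],
    [0,0,0,0.0575],
    [0,0,0,0.0575],
    [0,0,0,0.0575],
  ],
  fingers=40,
)

```text
clock: 0.85
tool_pos: [0.2125, 0.5071, 0.2419]
eef_rot: [-180.0, 0.0, 94.8]
contact_force: [0.3, 0.2, -0.1]
width: 0.04
grasp_force: 0.0
```

Call:
servo_tool(
  commands=[
    [-0.49,0.926,0.1,0],
    [-0.49,0.926,0.1,0],
    [-0.49,0.926,0.1,0],
    [-0.49,0.926,0.1,0],
    [-0.49,0.926,0.1,0],
    [-0.49,0.926,0.1,0],
    [-0.49,0.926,0.1,0],
    [-0.49,0.926,0.1,0],
    [-0.49,0.926,0.1,0],
    [-0.49,0.926,0.1,0],
  ],
)

```text
clock: 2.1
tool_pos: [0.4071, 0.4258, 0.2221]
eef_rot: [-180.0, 0.0, 95.2]
contact_force: [0.2, 1.0, -0.8]
width: 0.0398
grasp_force: 0.0
```

Call:
servo_tool(
  commands=[
    [-0.49,0.926,0.1,0],
    [-0.49,0.926,0.1,0],
    [-0.49,0.926,0.1,0],
    [-0.49,0.926,0.1,0],
    [-0.49,0.926,0.1,0],
    [-0.49,0.926,0.1,0],
    [-0.49,0.926,0.1,0],
    [-0.49,0.926,0.1,0],
    [-0.49,0.926,0.1,0],
    [-0.49,0.926,0.1,0],
    [0,0,0,0],
  ],
)

```text
clock: 3.48
tool_pos: [0.6005, 0.3444, 0.2013]
eef_rot: [-180.0, 0.0, 95.1]
contact_force: [0.5, 0.1, -0.4]
width: 0.0399
grasp_force: 0.0
```

```bash
python3 - <<'E'
from h import *
to(.5987,.3432,.064,95)
im,d=shot('side','side1'); im2,d=shot('top','top1')
a=cv2.resize(im2[120:320,60:260],(600,600),interpolation=cv2.INTER_CUBIC)
cv2.imwrite('pics/c2.png',a[:,:,::-1]); 
E
```

```text
turn total 0.0004 then shift units [-0.052 -0.095  6.866] | pos [0.6005 0.3444 0.2013] rot [-1.7995e+02  3.0000e-02  9.5080e+01] F [ 0.5  0.1 -0.4] j [ 29.8  25.2  30.   94.9  -0.  114.8] w 0.0399 t 3.475
```

View pics/side1.png

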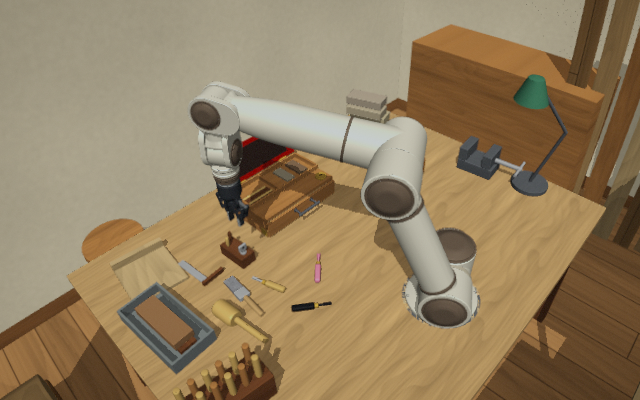

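The side view shows the key upright at (243,247). There is one gouge on the left at (267,284), and no others in the area that was hidden before, so there are two in all. Now descending on the key.

Call:
servo_tool(
  commands=[
    [-0.05,-0.095,0.8,0],
    [0,0,0.8,0],
    [0,0,0.8,0],
    [0,0,0.8,0],
    [0,0,0.8,0],
    [0,0,0.8,0],
    [0,0,0.7,0],
    [0,0,0.5,0],
    [0,0,0.5,0],
    [0,0,0.37,0],
    [0,0,0,0],
  ],
)

```text
clock: 4.95
tool_pos: [0.5971, 0.3441, 0.0643]
eef_rot: [-180.0, 0.0, 95.2]
contact_force: [-1.0, 0.1, 0.0]
width: 0.0403
grasp_force: 0.0
```

Call:
servo_tool(
  commands=[
    [0,0,0,0],
    [0,0,0,0],
    [0,0,0,0],
    [0,0,0,0],
    [0,0,0,0],
  ],
  fingers=0,
)

```text
clock: 5.58
tool_pos: [0.5989, 0.3446, 0.066]
eef_rot: [179.8, -0.0, 95.1]
contact_force: [6.1, 0.4, -0.4]
width: 0.008
grasp_force: 61.9
```

```bash
python3 - <<'E'
from h import *
to(.5987,.3432,.064,95)
print(manip.get_obs()['ft_torque'])
im,d=shot('side','side2'); a=cv2.resize(im[170:280,180:300],(654,600),interpolation=cv2.INTER_CUBIC)
cv2.imwrite('pics/c3.png',a[:,:,::-1]); 
E
```

```text
turn total 0.0008 then shift units [-0.067 -0.017  0.1  ] | pos [0.5989 0.3446 0.066 ] rot [ 1.7978e+02 -5.0000e-02  9.5140e+01] F [ 6.1  0.4 -0.4] j [ 29.9  24.3  13.8  79.3  -0.  114.8] w 0.008 t 5.575
[ 0.17696636 -1.40443445  0.00352521]
```

View pics/c3.png

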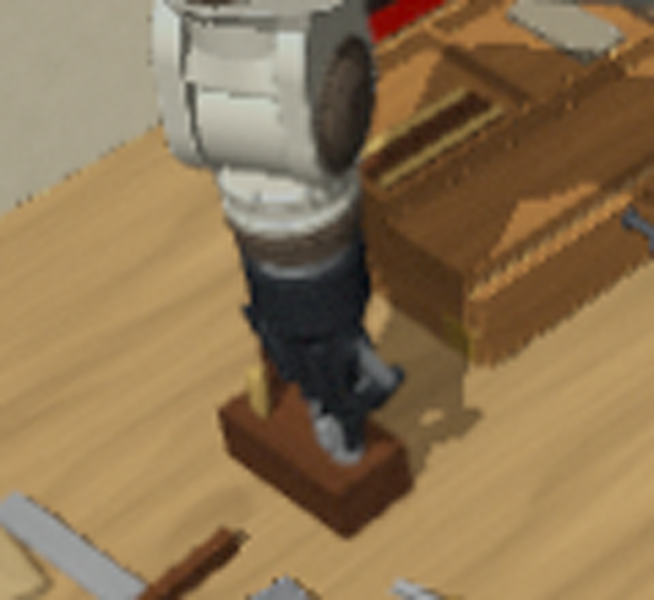

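The crop shows the fingers closed on the key's bow in the rack at about (340,430). Relieving the side force and lifting.

Call:
servo_tool(
  commands=[
    [0,0.08,0,0],
    [0,0,0.0,0],
    [0,0,-0.3,0],
    [0,0,-0.4,0],
    [0,0,-0.5,0],
    [0,0,-0.7,0],
    [0,0,-0.7,0],
    [0,0,-0.9,0],
    [0,0,-0.9,0],
    [0,0,-0.9,0],
    [0,0,-0.9,0],
    [0,0,0,0],
  ],
)

```text
clock: 7.12
tool_pos: [0.5995, 0.3448, 0.1912]
eef_rot: [179.8, -0.1, 95.2]
contact_force: [0.1, -0.8, -0.3]
width: 0.0082
grasp_force: 61.9
```

```bash
python3 - <<'E'
from h import *
to(.6701,-.1159,.19,91)
im,d=shot('side','side3'); a=cv2.resize(im[170:280,180:300],(654,600),interpolation=cv2.INTER_CUBIC)
im2,d=shot('top','top3'); 
cv2.imwrite('pics/c4.png',a[:,:,::-1]); 
E
```

```text
turn total 0.0232 then shift units [-23.091   3.129   0.061] | pos [0.5995 0.3448 0.1912] rot [ 1.7984e+02 -8.0000e-02  9.5170e+01] F [ 0.1 -0.8 -0.3] j [ 29.9  24.5  28.   93.3   0.  114.7] w 0.0082 t 7.125
```

View pics/c4.png

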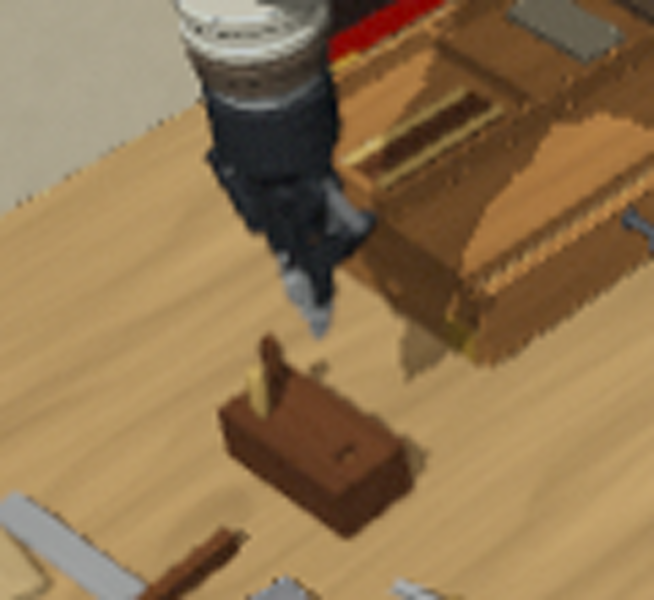

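```bash
python3 - <<'E'
from h import *
z=np.load('pics/side3.npz'); im=z['im'].astype(int); lum=im.mean(2).astype(int)
print(lum[248:259,236:250]); print(lum[222:236,230:246])
print('slot',onplane('side',[(242.8,252.6)],.045)); 
for zz in(.147,.149): print('tip',onplane('side',[(238.2,231.0)],zz))
z=np.load('pics/side0.npz'); z1=np.load('pics/side1.npz')
l1=z1['im'].mean(2).astype(int); print(l1[236:262,232:252])
E
```

```text
[[69 67 66 71 69 70 68 70 70 67 67 65 64 68]
 [69 65 65 68 71 70 69 69 67 72 68 67 64 63]
 [68 68 66 65 69 69 69 67 67 67 71 71 69 66]
 [67 69 69 67 69 67 67 59 55 63 68 71 67 70]
 [65 67 67 67 68 63 57 47 48 64 70 70 70 69]
 [65 65 67 68 62 56 48 63 71 64 70 68 68 68]
 [65 63 63 67 67 58 54 70 73 67 67 68 66 65]
 [64 65 63 62 65 64 64 66 67 67 66 65 57 49]
 [59 62 62 62 62 66 69 66 68 68 64 54 45 41]
 [48 57 61 63 63 64 61 65 67 62 54 46 42 44]
 [45 47 55 60 65 64 64 59 53 50 42 42 43 43]]
[[143 142 134 125 115 108  96  50  33  31  33  81 128 142 143 134]
 [147 144 130 118 118 108 102  67  35  25  27  78 125 140 141 139]
 [148 145 132 114 115 109 106  73  32  27  39 102 131 139 139 140]
 [147 146 135 125 114 105 114  81  36  40  70 118 139 140 141 141]
 [142 139 139 136 133 126 114  97  77  78  89 121 138 140 141 142]
 [138 136 138 138 140 131 122 119 115 112 103 126 140 142 142 139]
 [138 140 141 139 138 133 132 118 116 111 108 129 138 139 138 139]
 [139 142 143 142 138 136 127 105 101  94 110 130 138 140 141 144]
 [136 141 140 138 135 133 131 116 104 106 126 140 140 142 146 149]
 
[... 1936 characters left out ...]
  70  68
   66  55]
 [ 48  55  59  62  65  66  64  65  81 103 122 124 109  84  68  69  69  61
   56  45]
 [ 46  49  56  65  64  63  64  63  65  69  78  84  78  67  66  63  56  49
   47  45]
 [ 46  45  48  51  56  62  63  62  62  63  63  66  67  70  65  54  45  47
   42  42]
 [ 43  47  43  44  52  56  63  62  62  62  62  60  68  61  54  47  41  47
   40  42]
 [ 49  46  47  42  42  44  54  62  62  63  64  61  55  49  45  42  45  44
   44  43]
 [ 44  45  48  47  45  45  46  52  58  65  61  51  45  44  41  39  43  44
   43  41]
 [ 49  49  45  48  47  46  44  43  49  53  51  43  39  39  41  44  42  42
   41  41]
 [123  66  46  47  48  48  43  45  42  42  39  41  41  44  41  45  44  46
   41  41]]
```

Call:
servo_tool(
  commands=[
    [-0.92,0.126,0,0.00193],
    [-0.92,0.126,0,0.00193],
    [-0.92,0.126,0,0.00193],
    [-0.92,0.126,0,0.00193],
    [-0.92,0.126,0,0.00193],
    [-0.92,0.126,0,0.00193],
    [-0.92,0.126,0,0.00193],
    [-0.92,0.126,0,0.00193],
    [-0.92,0.126,0,0.00193],
    [-0.92,0.126,0,0.00193],
    [-0.92,0.126,0,0.00193],
    [-0.92,0.126,0,0.00193],
  ],
)

```text
clock: 8.72
tool_pos: [0.6418, 0.1245, 0.1889]
eef_rot: [180.0, 0.0, 91.0]
contact_force: [0.1, -0.4, -0.2]
width: 0.0077
grasp_force: 61.9
```

Call:
servo_tool(
  commands=[
    [-0.92,0.126,0,0],
    [-0.92,0.126,0,0],
    [-0.92,0.126,0,0],
    [-0.92,0.126,0,0],
    [-0.92,0.126,0,0],
    [-0.92,0.126,0,0],
    [-0.92,0.126,0,0],
    [-0.92,0.126,0,0],
    [-0.92,0.126,0,0],
    [-0.92,0.126,0,0],
    [-0.92,0.126,0,0],
    [0,0,0,0],
  ],
)

```text
clock: 10.22
tool_pos: [0.673, -0.0777, 0.1887]
eef_rot: [-180.0, 0.0, 90.9]
contact_force: [0.8, -0.1, -0.2]
width: 0.0082
grasp_force: 61.9
```

```bash
python3 - <<'E'
from h import *
to(.6705,-.1146,.155,91)
E
```

```text
turn total -0.0006 then shift units [-1.841 -0.155  1.683] | pos [ 0.673  -0.0777  0.1887] rot [-179.99    0.     90.9 ] F [ 0.8 -0.1 -0.2] j [-6.6 22.5 25.  92.5 -0.  82.5] w 0.0082 t 10.225
```

Call:
servo_tool(
  commands=[
    [-0.61,-0.05,0.3,0],
    [-0.61,-0.05,0.5,0],
    [-0.62,-0.05,0.5,0],
    [0,0,0.4,0],
    [0,0,0.2,0],
    [0,0,0,0],
    [0,0,0,0],
  ],
)

```text
clock: 11.1
tool_pos: [0.6707, -0.1127, 0.1513]
eef_rot: [180.0, 0.0, 91.0]
contact_force: [-0.0, 0.2, -0.6]
width: 0.0078
grasp_force: 61.9
```

```bash
python3 - <<'E'
from h import *
to(.6705,-.1146,.14,91)
im,d=shot('side','side4'); print(manip.get_obs()['tool_pos'])
c=cal('side'); p=np.array(c['world_to_cam'])@[.67,-.116,.1,1]; u,v=int(c['cx']+c['fx']*p[0]/-p[2]),int(c['cy']+c['fy']*-p[1]/-p[2]); print(u,v)
a=im[v-25:v+25,u-30:u+30]; cv2.imwrite('pics/c5.png',cv2.resize(a,(720,600),interpolation=cv2.INTER_CUBIC)[:,:,::-1])
E
```

```text
turn total 0.0001 then shift units [-0.095 -0.01   0.566] | pos [ 0.6707 -0.1127  0.1513] rot [1.7997e+02 1.0000e-02 9.1020e+01] F [-0.   0.2 -0.6] j [-9.5 22.4 20.8 88.3  0.  79.4] w 0.0078 t 11.1
[ 0.67068784 -0.11275627  0.15137133]
320 174
```

View pics/c5.png

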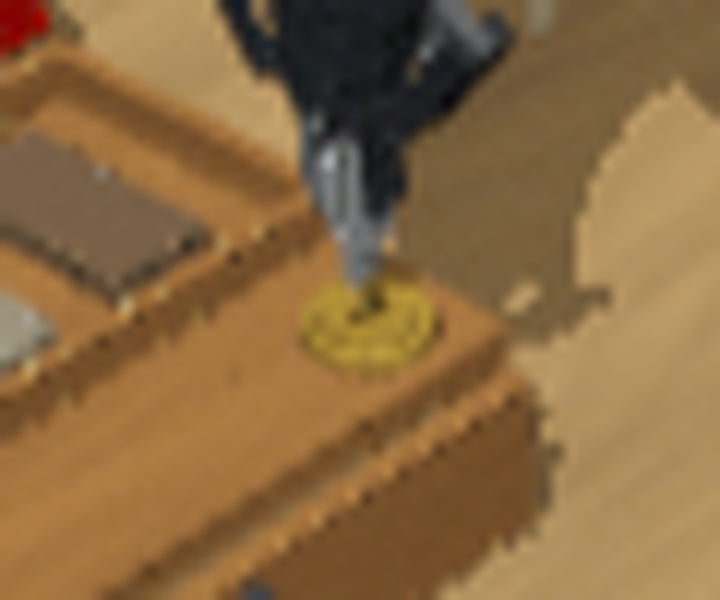

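The side crop shows the key tip at about (360,283), just above the slot at (370,305). I'll work out the remaining offset.

```bash
python3 - <<'E'
from h import *
z=np.load('pics/side4.npz'); im=z['im'].astype(int); lum=im.mean(2).astype(int)
np.set_printoptions(linewidth=200)
print('cols',list(range(312,330)))
for r in range(160,182): print(r,lum[r,312:330], (im[r,312:330,0]-im[r,312:330,2]))
c=cal('side')
def pr(P):
    p=np.array(c['world_to_cam'])@[*P,1]; s=np.array([p[0],-p[1]])/-p[2]; s=s*(1+c['k1']*(s@s)); return (s*[c['fx'],c['fy']]+[c['cx'],c['cy']]).round(2)
print('slot by top est',pr((.6701,-.1159,.096)))
for dy in(-.008,.008):print('slot end',pr((.6701,-.1159+dy,.096)))
t=np.array([.6707,-.1127,.1083])
for e in((0,0,0),(0,-.0013,0),(0,.006,0),(0,-.006,0)): print('tip pred',e,pr(t+e))
E
```

```text
cols [312, 313, 314, 315, 316, 317, 318, 319, 320, 321, 322, 323, 324, 325, 326, 327, 328, 329]
160 [149 150 148  84  53  51  70  55  27  29  43  40  52  82  86  90  87  89] [90 86 85  3 -2  0 -3 -3 -1 -6 -5  2 28 54 56 57 62 61]
161 [131 142 143  85  68 125  95 101  26  34  25  56  82  86  88  89  91  92] [94 86 84  2  0 -3  0 -3 -4 -4 -6 19 56 58 59 59 59 61]
162 [109 118 132  80 105 171  83 114  35  24  31  49  89  91  92  93  92  93] [98 99 90  1 -2 -3  0 -1 -4 -4  0 19 56 58 59 58 62 63]
163 [ 88 103 110  83  99 128  95 115  33  30  33  41  89  91  91  93  91  92] [82 92 98  9 -2 -2  0 -1 -2 -2 -2  9 58 58 61 60 62 59]
164 [ 84  80  90  99  97 127  94 117  45  31  29  36  90  90  93  90  89  89] [76 79 91 44 -1 -2  0 -1 -3 -5 -3 -1 59 59 57 60 58 58]
165 [ 90  92 102 114  90 125  94 117  61  32  45  54  89  87  89  90  90  92] [82 86 93 79  3 -2  0  0 -5 -8 -5 33 58 60 58 59 57 58]
166 [104 111 108  99  76 118  94 118  64  37  68  88  90  88  88  92  92  92] [94 97 97 90 35  3 -1  0 -4 -6  4 59 58 60 60 59 58 60]
167 [107  95  81  82  78 100 110 118  98  74  99  88  90  91  90  
[... 1714 characters left out ...]
95  81]
179 [115 119 119 119 114 101 107 111 105 109 107 112 112 116 114  95  78  79] [104 103 103 104 101  97 103 108 104 108 105 104 100 104  99  87  74  75]
180 [117 120 120 118 118 119 108 114  99 108 105 119 115 101  87  76  77  80] [107 105 106 105 105 104  99 104  94  99  97 105 104  95  84  75  73  74]
181 [121 119 118 119 116 118 116 115 116 120 118 112  96  79  79  73  80  92] [104 104 105 105 106 103 107 104 105 106 103 101  89  75  74  70  75  86]
slot by top est [320.61 174.97]
slot end [322.   174.09]
slot end [319.22 175.85]
tip pred (0, 0, 0) [319.84 172.81]
tip pred (0, -0.0013, 0) [320.07 172.67]
tip pred (0, 0.006, 0) [318.79 173.48]
tip pred (0, -0.006, 0) [320.89 172.15]
```

Call:
servo_tool(
  commands=[
    [-0.095,0,0.2,0],
    [0,0,0.2,0],
    [0,0,0.15,0],
    [0,0,0.1,0],
    [0,0,0.1,0],
    [0,0,0,0],
  ],
)

```text
clock: 11.9
tool_pos: [0.6704, -0.1149, 0.1357]
eef_rot: [-180.0, -0.0, 91.0]
contact_force: [-0.0, 0.7, -0.4]
width: 0.0081
grasp_force: 61.9
```

```bash
python3 - <<'E'
from h import *
to(.6705,-.1146,.117,91)
E
```

```text
turn total -0.0 then shift units [0.016 0.003 0.935] | pos [ 0.6704 -0.1149  0.1357] rot [-179.99   -0.     91.  ] F [-0.   0.7 -0.4] j [-9.7 22.4 19.1 86.7  0.  79.3] w 0.0081 t 11.9
```

Call:
servo_tool(
  commands=[
    [0,0,0.1,0],
    [0,0,0.1,0],
    [0,0,0.1,0],
    [0,0,0,0],
  ],
)

```text
clock: 12.4
tool_pos: [0.6704, -0.1149, 0.1296]
eef_rot: [-180.0, -0.0, 91.0]
contact_force: [0.4, 0.3, -0.7]
width: 0.0081
grasp_force: 61.9
```

Call:
servo_tool(
  commands=[
    [0,0,0.1,0],
    [0,0,0.1,0],
    [0,0,0.1,0],
    [0,0,0.1,0],
    [0,0,0.1,0],
    [0,0,0,0],
  ],
)

```text
clock: 13.15
tool_pos: [0.6704, -0.1149, 0.1196]
eef_rot: [-180.0, -0.0, 91.0]
contact_force: [-0.8, 0.6, -0.2]
width: 0.0081
grasp_force: 61.9
```

Zero side force so far. Feeling for the seat now.

Call:
servo_tool(
  commands=[
    [0,0,0.05,0],
    [0,0,0.05,0],
    [0,0,0.05,0],
    [0,0,0,0],
  ],
)

```text
clock: 13.65
tool_pos: [0.6705, -0.1149, 0.1168]
eef_rot: [-180.0, -0.0, 91.0]
contact_force: [0.7, 0.6, -0.6]
width: 0.0079
grasp_force: 61.9
```

Call:
servo_tool(
  commands=[
    [0,0,0.04,0],
    [0,0,0.04,0],
    [0,0,0,0],
  ],
)

```text
clock: 14.02
tool_pos: [0.6706, -0.1149, 0.1165]
eef_rot: [179.9, 0.0, 91.0]
contact_force: [-2.8, 0.9, 6.6]
width: 0.008
grasp_force: 63.0
```

Call:
servo_tool(
  commands=[
    [0,0,-0.03,0],
    [0,0.01,0,0.0575],
    [0,0.01,0,0.0575],
    [0,0.01,0,0.0575],
    [0,0.01,0,0.0575],
    [0,0,0,0],
  ],
)

```text
clock: 14.78
tool_pos: [0.672, -0.1153, 0.1166]
eef_rot: [179.9, -0.1, 49.7]
contact_force: [2.6, -0.7, 5.0]
width: 0.0079
grasp_force: 62.6
```

```bash
python3 - <<'E'
from h import *
to(.6711,-.1151,.1165,8); print(manip.get_obs()['ft_torque'])
E
```

```text
turn total 0.2315 then shift units [-0.045 -0.017  0.006] | pos [ 0.672  -0.1153  0.1166] rot [ 1.7989e+02 -6.0000e-02  4.9660e+01] F [ 2.6 -0.7  5. ] j [ -9.7  22.5  17.1  84.5  -0.  120.6] w 0.0079 t 14.775
[-0.18021292 -0.54329304  0.02909285]
```

Call:
servo_tool(
  commands=[
    [0,0.005,0,0.0575],
    [0,0.005,0,0.0575],
    [0,0.005,0,0.0575],
    [0,0.005,0,0.0575],
    [0,0,0,0.01],
    [0,0,0,0],
  ],
)

```text
clock: 15.52
tool_pos: [0.6728, -0.1164, 0.1166]
eef_rot: [179.9, -0.2, 6.6]
contact_force: [5.5, -4.3, 2.6]
width: 0.008
grasp_force: 62.4
```

```bash
python3 - <<'E'
from h import *
to(.6711,-.1151,.1165,8); print(manip.get_obs()['ft_torque'])
E
```

```text
turn total -0.0076 then shift units [-0.076 -0.078  0.006] | pos [ 0.6728 -0.1164  0.1166] rot [179.87  -0.18   6.63] F [ 5.5 -4.3  2.6] j [-9.800e+00  2.260e+01  1.720e+01  8.440e+01 -1.000e-01  1.636e+02] w 0.008 t 15.525
[-0.95529901 -1.41915272  0.06481384]
```

Call:
servo_tool(
  commands=[
    [-0.03,0,0,0.012],
    [0,0,0,0],
  ],
)

```text
clock: 15.78
tool_pos: [0.6727, -0.1165, 0.1166]
eef_rot: [179.9, -0.2, 4.5]
contact_force: [8.8, -4.7, 1.7]
width: 0.0083
grasp_force: 62.2
```

```bash
python3 - <<'E'
from h import *
to(.6711,-.1151,.1165,8); print(manip.get_obs()['ft_torque'])
E
```

```text
turn total -0.0196 then shift units [-0.07  -0.079  0.007] | pos [ 0.6727 -0.1165  0.1166] rot [179.87  -0.24   4.47] F [ 8.8 -4.7  1.7] j [-9.800e+00  2.250e+01  1.710e+01  8.430e+01 -1.000e-01  1.657e+02] w 0.0083 t 15.775
[-1.03875402 -1.99660189  0.08746312]
```

Call:
servo_tool(
  commands=[
    [0,0,0,0],
    [0,0,0,0],
    [0,0,-0.5,0],
    [0,0,-1,0],
    [0,0,-1,0],
    [0,0,-1,0],
    [0,0,-1,0],
    [0,0,-1,0],
    [0,0,0,0],
  ],
  fingers=40,
)

```text
clock: 16.9
tool_pos: [0.6714, -0.1155, 0.2281]
eef_rot: [180.0, -0.2, 4.3]
contact_force: [0.4, -0.3, -0.6]
width: 0.0401
grasp_force: 0.0
```

```bash
python3 - <<'E'
from h import *
z=np.load('pics/top0.npz'); im=z['im'].astype(int); lum=im.mean(2); 
np.set_printoptions(linewidth=220)
print(list(range(283,326,2)))
for r in range(166,188): print(r,lum[r,283:326:2].astype(int))
E
```

```text
[283, 285, 287, 289, 291, 293, 295, 297, 299, 301, 303, 305, 307, 309, 311, 313, 315, 317, 319, 321, 323, 325]
166 [106 108 114 118 116 118 117 117 116 113 112 111 111 113 113 114 115 116 116 117 114 113]
167 [124 123 127 129 130 130 130 130 126 128 124 123 123 126 124 123 123 124 124 125 124 121]
168 [126 125 127 126 127 128 125 122 123 123 123 123 124 124 124 123 124 125 125 124 122 123]
169 [111 110 113 114 114 113 114 113 114 117 111 112 114 115 116 126 129 131 130 129 131 132]
170 [74 76 77 87 81 79 80 82 84 88 86 86 85 84 83 91 95 99 95 96 96 96]
171 [63 64 64 80 61 67 66 62 69 68 72 71 73 71 74 73 72 83 71 74 66 71]
172 [124 124 122  90  91 121 119 105 103  81 107 114 114 112 114 113 117  91  89 115 111 114]
173 [142 142 140  92 102 139 137 133 136  94 136 144 145 144 146 144 145  95 108 145 145 144]
174 [138 138 140  92  97 137 134 139 144  97 137 148 149 148 147 149 149  97 112 151 148 149]
175 [134 135 137  92  99 134 139 143 127  98 112 115 115 115 115 115 116  92  92 116 113 115]
176 [134 135 135  93 115 134 142 125 102  98  98  96  97  95  97  96  97  89  83  99  98  99]
[... 334 characters left out ...]
4 104 104 102 103 108  83  90 122 141 139]
181 [140 113  82  81  83  83  82  83  83  84  84  85  84  82  81  84  88  85  88  91 136 133]
182 [141 111  84  84  86  87  86  87  87  86  88  91  88  88  88  90  89  90  91  80 134 133]
183 [141 133 103  97  98 100 100 101  93  90  93  91  92  90  94  92  92  97  93  92 141 141]
184 [141 143 132 132 134 135 135 134 130 133 132 132 133 134 133 133 134 135 137 134 146 146]
185 [144 145 144 146 146 145 144 145 144 146 145 146 146 144 144 146 143 143 141 140 141 139]
186 [145 144 145 145 146 144 146 144 146 148 144 145 143 144 144 145 143 141 140 137 138 138]
187 [138 138 137 137 139 140 141 142 141 141 142 141 142 143 140 141 141 141 142 140 142 139]
```

```bash
python3 - <<'E'
from h import *
p=onplane('top',[(303.5,181.65)],.055)[0]; print(p)
im,d=shot('side','s5'); im,d=shot('top','t5')
to(p[0]+.0005,p[1],.12,90.6); 
E
```

```text
[0.58870916 0.02805131]
turn total -0.4796 then shift units [ 7.217 -4.009  5.273] | pos [ 0.6709 -0.1154  0.2255] rot [-1.7999e+02  1.0000e-02  4.2600e+00] F [-0.4 -0.4 -0.2] j [ -9.8  23.9  31.   97.1   0.  166. ] w 0.0401 t 17.0
```

Call:
servo_tool(
  commands=[
    [0,0,0,-0.0533],
    [0,0,0,-0.0533],
    [0,0,0,-0.0533],
    [0,0,0,-0.0533],
    [0,0,0,-0.0533],
    [0,0,0,-0.0533],
    [0,0,0,-0.0533],
    [0,0,0,-0.0533],
    [0,0,0,-0.0533],
  ],
  fingers=32,
)

```text
clock: 18.12
tool_pos: [0.6705, -0.1154, 0.2245]
eef_rot: [-179.9, -0.0, 90.9]
contact_force: [-0.0, -0.1, -0.9]
width: 0.032
grasp_force: 0.0
```

Call:
servo_tool(
  commands=[
    [0.9,-0.5,0.4,0],
    [0.9,-0.5,0.6,0],
    [0.9,-0.5,0.6,0],
    [0.9,-0.5,0.6,0],
    [0.9,-0.5,0.6,0],
    [0.9,-0.5,0.6,0],
    [0.9,-0.5,0.6,0],
    [0.9,-0.5,0.6,0],
    [0,0,0,0],
    [0,0,0,0],
  ],
)

```text
clock: 19.38
tool_pos: [0.5895, 0.0273, 0.1338]
eef_rot: [-180.0, 0.0, 90.6]
contact_force: [1.2, -0.1, 0.2]
width: 0.0321
grasp_force: 0.0
```

```bash
python3 -c "
from h import *
to(.5892,.028,.047,90.6)"
```

```text
turn total -0.0 then shift units [ 0.033 -0.014  4.338] | pos [0.5895 0.0273 0.1338] rot [-1.7999e+02  1.0000e-02  9.0590e+01] F [ 1.2 -0.1  0.2] j [ 2.7  9.7  3.3 83.6 -0.  92.1] w 0.0321 t 19.375
```

Call:
servo_tool(
  commands=[
    [0,0,0.8,0],
    [0,0,0.8,0],
    [0,0,0.6,0],
    [0,0,0.6,0],
    [0,0,0.5,0],
    [0,0,0.5,0],
    [0,0,0.5,0],
    [0,0,0,0],
  ],
)

```text
clock: 20.38
tool_pos: [0.5887, 0.0276, 0.0469]
eef_rot: [-179.9, 0.0, 90.6]
contact_force: [-1.7, -1.4, -1.1]
width: 0.0319
grasp_force: 0.0
```

Call:
servo_tool(
  commands=[
    [0,0,0,0],
    [0,0,0,0],
    [0,0,0,0],
    [0,0,0,0],
  ],
  fingers=0,
)

```text
clock: 20.88
tool_pos: [0.5899, 0.0277, 0.0483]
eef_rot: [179.9, -0.0, 90.6]
contact_force: [1.9, 0.0, 1.4]
width: 0.0088
grasp_force: 58.6
```

Call:
servo_tool(
  commands=[
    [0,-0.2,0,0],
    [0,-0.4,0,0],
    [0,-0.5,0,0],
    [0,0,0,0],
  ],
)

```text
clock: 21.38
tool_pos: [0.5661, 0.0274, 0.0482]
eef_rot: [-180.0, 0.0, 90.6]
contact_force: [-1.4, -0.3, 6.0]
width: 0.0089
grasp_force: 59.3
```

Call:
servo_tool(
  commands=[
    [0,-0.6,0,0],
    [0,-0.6,0,0],
    [0,-0.6,0,0],
    [0,-0.6,0,0],
    [0,-0.6,0,0],
    [0,-0.6,0,0],
    [0,-0.6,0,0],
    [0,-0.6,0,0],
    [0,-0.5,0,0],
    [0,-0.3,0,0],
    [0,0,0,0],
  ],
)

```text
clock: 22.75
tool_pos: [0.4542, 0.0258, 0.0482]
eef_rot: [-180.0, 0.1, 90.6]
contact_force: [-1.8, -2.9, 8.0]
width: 0.009
grasp_force: 59.7
```

Call:
servo_tool(
  commands=[
    [0,-0.1,0,0],
    [0,-0.1,0,0],
    [0,-0.1,0,0],
    [0,0,0,0],
  ],
)

```text
clock: 23.25
tool_pos: [0.45, 0.0258, 0.0483]
eef_rot: [179.8, 0.1, 90.6]
contact_force: [7.4, -2.5, 1.5]
width: 0.0088
grasp_force: 59.3
```

Call:
servo_tool(
  commands=[
    [0,0.04,0,0],
    [0,0,0,0],
    [0,0,0,0],
    [0,0,-0.5,0],
    [0,0,-1,0],
    [0,0,-1,0],
    [0,0,-1,0],
    [0,0,-1,0],
    [0,0,-1,0],
    [0,0,-1,0],
    [0,0,-1,0],
  ],
  fingers=30,
)

```text
clock: 24.62
tool_pos: [0.4501, 0.0263, 0.1992]
eef_rot: [180.0, -0.0, 90.6]
contact_force: [0.2, -0.4, -0.1]
width: 0.0301
grasp_force: 0.0
```

```bash
cat > g.py <<'E'
from h import *
def gouges(f):
    im,d=shot('top',f); im=im.astype(int); Z=world('top',d)[...,2]; sat=im.max(2)-im.min(2)
    R,G,B=im[...,0],im[...,1],im[...,2]
    m=((Z>.010)&(Z<.030)).astype(np.uint8); m=cv2.morphologyEx(m,cv2.MORPH_CLOSE,np.ones((3,3),np.uint8)); n,l,s,c=cv2.connectedComponentsWithStats(m)
    for i in range(1,n):
        if not 120<s[i,4]<500: continue
        b=(l==i); k=im[b].mean(0); me,a,sz=cent('top',b.astype(float),.014)
        if not .09<sz[1]<.15: continue
        # handle vs blade: yellow
        h=b&((R-B)>45)&(R>140); hm,ha,hs=cent('top',h.astype(float),.02) if h.sum()>30 else (None,)*3
        print('comp',c[i].round(0),s[i,4],'col',k.astype(int),'all',me,a,sz,'handle',hm,ha,hs)
if __name__=='__main__':
    import sys; gouges(sys.argv[1])
E
python3 g.py t6; python3 -c "
from h import *
to(.4458,-.271,.15,0)
shot('side','s6')
im=np.load('pics/t6.npz')['im']; z=cv2.resize(im[130:260,150:450],(800,347),interpolation=cv2.INTER_CUBIC); cv2.imwrite('pics/c6.png',z[:,:,::-1])"
```

```text
comp [197. 227.] 228 col [152 131  94] all [0.4451 0.3552] -162.2 [0.0191 0.121 ] handle [0.4298 0.3522] -161.8 [0.0145 0.0796]
comp [400. 228.] 223 col [163 139  98] all [ 0.4564 -0.2734] 175.6 [0.0187 0.1186] handle [ 0.4426 -0.2714] 176.1 [0.0172 0.0865]
comp [246. 250.] 216 col [176 119 126] all [0.376  0.1997] 133.3 [0.018 0.122] handle [0.3778 0.1985] 133.4 [0.0218 0.1244]
comp [203. 279.] 226 col [54 46 37] all [0.2854 0.3305] 53.5 [0.0189 0.1236] handle None None None
turn total 0.5032 then shift units [-0.253 14.866  2.589] | pos [0.4509 0.0263 0.2018] rot [ 1.7979e+02 -1.0000e-02  9.0580e+01] F [-0.8 -0.6  2.3] j [ 3.3 -9.3 -8.3 90.8  0.  92.8] w 0.0299 t 24.675
```

View pics/c6.png

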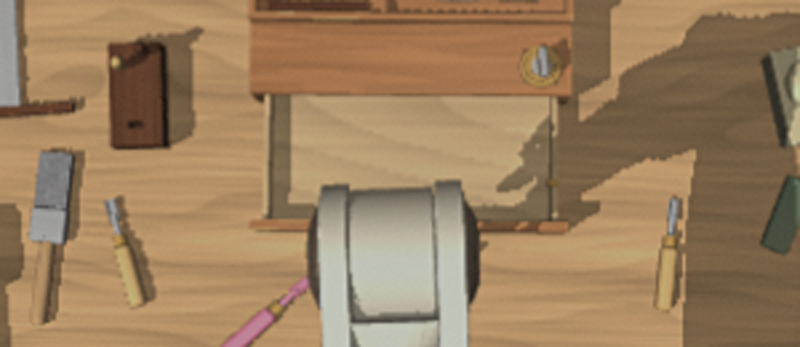

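The drawer is out and the key stands in the lock at crop (541,62). The gouges are at crop (667,255) and (125,255), unmoved. Next I fetch the right one.

Call:
servo_tool(
  commands=[
    [0,0,0,-0.0525],
    [0,0,0,-0.0525],
    [0,0,0,-0.0525],
    [0,0,0,-0.0525],
    [0,0,0,-0.0525],
    [0,0,0,-0.0525],
    [0,0,0,-0.0525],
    [0,0,0,-0.0525],
    [0,0,0,-0.0525],
  ],
  fingers=42,
)

```text
clock: 25.85
tool_pos: [0.45, 0.0263, 0.1972]
eef_rot: [-180.0, -0.0, 175.9]
contact_force: [-0.5, 0.2, 0.3]
width: 0.0419
grasp_force: 0.0
```

```bash
python3 -c "
from h import *
to(.439,-.2711,.06,175.8)
print(onplane('top',[(200.6,176.9)],.045))"
```

```text
turn total 0.0008 then shift units [ -0.542 -14.869   6.862] | pos [0.45   0.0263 0.1972] rot [-1.8000e+02 -5.0000e-02  1.7595e+02] F [-0.5  0.2  0.3] j [ 3.3 -9.2 -8.7 90.6  0.   7.4] w 0.0419 t 25.85
[[0.59714013 0.34269337]]
```

Call:
servo_tool(
  commands=[
    [-0.034,-0.93,0.1,0],
    [-0.034,-0.93,0.1,0],
    [-0.034,-0.93,0.1,0],
    [-0.034,-0.93,0.1,0],
    [-0.034,-0.93,0.2,0],
    [-0.034,-0.93,0.2,0],
    [-0.034,-0.93,0.2,0],
    [-0.034,-0.93,0.2,0],
    [-0.034,-0.93,0.3,0],
    [-0.034,-0.93,0.3,0],
    [-0.034,-0.93,0.3,0],
    [-0.034,-0.93,0.4,0],
  ],
)

```text
clock: 27.35
tool_pos: [0.4413, -0.1978, 0.1473]
eef_rot: [180.0, -0.0, 175.6]
contact_force: [-0.2, 0.3, -0.9]
width: 0.0416
grasp_force: 0.0
```

Call:
servo_tool(
  commands=[
    [-0.034,-0.93,0.4,0],
    [-0.034,-0.93,0.5,0],
    [-0.034,-0.93,0.5,0],
    [-0.034,-0.92,0.5,0],
    [0,0,0.6,0],
    [0,0,0.6,0],
    [0,0,0.6,0],
    [0,0,0,0],
  ],
)

```text
clock: 28.35
tool_pos: [0.438, -0.2704, 0.0728]
eef_rot: [180.0, -0.1, 175.7]
contact_force: [-0.1, 1.1, 1.2]
width: 0.0416
grasp_force: 0.0
```

```bash
python3 -c "
from h import *
to(.439,-.2711,.014,175.8)"; python3 g.py t7
```

```text
turn total -0.0007 then shift units [-0.051 -0.032  2.939] | pos [ 0.438  -0.2704  0.0728] rot [ 1.7995e+02 -8.0000e-02  1.7567e+02] F [-0.1  1.1  1.2] j [-31.7   0.4 -13.4  76.3   0.  -27.4] w 0.0416 t 28.35
comp [197. 227.] 229 col [152 131  94] all [0.4451 0.3551] -162.4 [0.0194 0.1208] handle [0.4293 0.352 ] -161.7 [0.0147 0.0802]
comp [247. 250.] 211 col [176 118 126] all [0.3763 0.1995] 133.0 [0.0178 0.1218] handle [0.3797 0.1964] 132.8 [0.0217 0.1265]
comp [203. 279.] 224 col [54 46 37] all [0.2845 0.33  ] 53.3 [0.0183 0.123 ] handle None None None
```

Call:
servo_tool(
  commands=[
    [0,-0.03,0.6,0],
    [0,0,0.6,0],
    [0,0,0.6,0],
    [0,0,0.5,0],
    [0,0,0.4,0],
    [0,0,0.23,0],
    [0,0,0,0],
  ],
)

```text
clock: 29.28
tool_pos: [0.4383, -0.2717, 0.015]
eef_rot: [180.0, -0.0, 175.6]
contact_force: [-0.5, 0.3, 0.3]
width: 0.0421
grasp_force: 0.0
```

Call:
servo_tool(
  commands=[
    [0,0,0,0],
    [0,0,0,0],
    [0,0,0,0],
    [0,0,0,0],
  ],
  fingers=0,
)

```text
clock: 29.78
tool_pos: [0.4388, -0.2719, 0.0159]
eef_rot: [-180.0, 0.1, 175.6]
contact_force: [-0.6, 0.7, 5.2]
width: 0.0187
grasp_force: 59.9
```

Call:
servo_tool(
  commands=[
    [0,0,-0.4,0],
    [0,0,-0.8,0],
    [0,0,-1,0],
    [0,0,-1,0],
    [0,0,-1,0],
    [0,0,-1,0],
    [0,0,-1,0],
    [0,0,0,0],
  ],
)

```text
clock: 30.78
tool_pos: [0.4392, -0.2722, 0.1415]
eef_rot: [-179.9, 0.2, 175.6]
contact_force: [-0.0, -0.4, -0.9]
width: 0.0185
grasp_force: 59.2
```

```bash
python3 -c "
from h import *
to(.535,-.02,.14,90.6)"
```

```text
turn total 0.4724 then shift units [12.559  4.924  0.074] | pos [ 0.4392 -0.2722  0.1415] rot [-1.7991e+02  1.7000e-01  1.7563e+02] F [-0.  -0.4 -0.9] j [-31.8  -0.6  -6.8  83.6   0.  -27.4] w 0.0185 t 30.775
```

Call:
servo_tool(
  commands=[
    [0,0,0,0.0525],
    [0,0,0,0.0525],
    [0,0,0,0.0525],
    [0,0,0,0.0525],
    [0,0,0,0.0525],
    [0,0,0,0.0525],
    [0,0,0,0.0525],
    [0,0,0,0.0525],
    [0,0,0,0.0525],
  ],
)

```text
clock: 31.9
tool_pos: [0.4381, -0.2715, 0.1385]
eef_rot: [-179.9, -0.0, 90.3]
contact_force: [0.9, -0.6, -0.2]
width: 0.0188
grasp_force: 59.1
```

Call:
servo_tool(
  commands=[
    [0.96,0.379,0,0],
    [0.96,0.379,0,0],
    [0.96,0.379,0,0],
    [0.96,0.379,0,0],
    [0.96,0.379,0,0],
    [0.96,0.379,0,0],
    [0.96,0.379,0,0],
    [0.96,0.379,0,0],
    [0.96,0.379,0,0],
    [0.96,0.379,0,0],
    [0.96,0.379,0,0],
    [0.96,0.379,0,0],
  ],
)

```text
clock: 33.4
tool_pos: [0.5269, -0.0397, 0.1385]
eef_rot: [-179.9, -0.0, 90.6]
contact_force: [-0.1, 0.2, -0.1]
width: 0.0186
grasp_force: 59.1
```

Call:
servo_tool(
  commands=[
    [0.96,0.379,0,0],
    [0,0,0.4,0],
    [0,0,0.8,0],
    [0,0,0.8,0],
    [0,0,0,0],
  ],
)

```text
clock: 34.02
tool_pos: [0.5332, -0.0215, 0.0972]
eef_rot: [-179.8, -0.0, 90.5]
contact_force: [-0.4, 0.3, -1.0]
width: 0.0184
grasp_force: 59.1
```

```bash
python3 -c "
from h import *
to(.535,-.02,.033,90.6)"; python3 g.py t8
```

```text
turn total -0.0003 then shift units [0.076 0.093 3.208] | pos [ 0.5332 -0.0215  0.0972] rot [-179.81   -0.     90.54] F [-0.4  0.3 -1. ] j [-2.3  2.6 -8.5 79.1 -0.  87.1] w 0.0184 t 34.025
comp [197. 228.] 229 col [155 133  94] all [0.4427 0.3551] -163.6 [0.0218 0.1212] handle [0.4278 0.3525] -163.7 [0.0193 0.0803]
comp [247. 250.] 228 col [177 119 125] all [0.3771 0.1988] 132.4 [0.0193 0.1242] handle [0.3795 0.1969] 131.9 [0.0232 0.1264]
comp [203. 279.] 229 col [54 46 37] all [0.2851 0.3304] 53.4 [0.0189 0.1219] handle None None None
```

Call:
servo_tool(
  commands=[
    [0.07,0.09,0.6,0],
    [0,0,0.6,0],
    [0,0,0.6,0],
    [0,0,0.5,0],
    [0,0,0.4,0],
    [0,0,0.2,0],
    [0,0,0.15,0],
    [0,0,0.12,0],
    [0,0,0,0],
  ],
)

```text
clock: 35.2
tool_pos: [0.5362, -0.0197, 0.0359]
eef_rot: [180.0, 0.0, 90.6]
contact_force: [0.2, 0.3, -0.9]
width: 0.0189
grasp_force: 59.1
```

Call:
servo_tool(
  commands=[
    [0,0,0.06,0],
    [0,0,0.05,0],
    [0,0,0,0],
  ],
)

```text
clock: 35.58
tool_pos: [0.5369, -0.0197, 0.0352]
eef_rot: [179.9, 0.0, 90.6]
contact_force: [-1.2, 0.5, 9.0]
width: 0.0182
grasp_force: 58.7
```

Contact with the floor. Release, rise, and line up for the second gouge.

Call:
servo_tool(
  commands=[
    [0,0,-0.03,0],
    [0,0,0,0],
    [0,0,0,0],
    [0,0,-0.4,0],
    [0,0,-0.8,0],
    [0,0,-1,0],
    [0,0,-1,0],
    [0,0,-1,0],
    [0,0,-1,0],
    [0,0,0,0],
  ],
  fingers=34,
)

```text
clock: 36.83
tool_pos: [0.5369, -0.0198, 0.1404]
eef_rot: [179.8, 0.0, 90.6]
contact_force: [0.1, 0.0, -1.3]
width: 0.0339
grasp_force: 0.0
```

```bash
python3 g.py t9; python3 -c "
from h import *
to(.427,.352,.12,197)
to(.427,.352,.12,17)"
```

```text
comp [197. 227.] 228 col [153 132  93] all [0.4437 0.3545] -162.6 [0.0199 0.1185] handle [0.4294 0.3519] -162.3 [0.0154 0.082 ]
comp [247. 250.] 220 col [176 119 125] all [0.3762 0.1993] 133.0 [0.0184 0.1209] handle [0.3789 0.1973] 133.0 [0.0216 0.1259]
comp [203. 279.] 230 col [55 47 37] all [0.2848 0.33  ] 53.6 [0.0189 0.122 ] handle None None None
turn total -0.5912 then shift units [-0.2   19.375  0.951] | pos [ 0.5365 -0.0197  0.139 ] rot [179.92   0.    90.58] F [ 0.6  0.2 -0.2] j [-2.1  2.3 -4.2 83.5 -0.  87.3] w 0.0336 t 36.875
turn total 0.4088 then shift units [  0.2   -19.375   0.951] | pos [ 0.5365 -0.0197  0.139 ] rot [179.92   0.    90.58] F [ 0.6  0.2 -0.2] j [-2.1  2.3 -4.2 83.5 -0.  87.3] w 0.0336 t 36.875
```

Call:
servo_tool(
  commands=[
    [0,0,0,-0.0541],
    [0,0,0,-0.0541],
    [0,0,0,-0.0541],
    [0,0,0,-0.0541],
    [0,0,0,-0.0541],
    [0,0,0,-0.0541],
    [0,0,0,-0.0541],
    [0,0,0,-0.0541],
    [0,0,0,-0.0541],
    [0,0,0,-0.0541],
    [0,0,0,-0.0541],
  ],
  fingers=44,
)

```text
clock: 38.25
tool_pos: [0.5356, -0.0197, 0.1371]
eef_rot: [180.0, -0.1, -162.0]
contact_force: [0.4, 0.1, 0.5]
width: 0.0439
grasp_force: 0.0
```

Call:
servo_tool(
  commands=[
    [0,0.97,0,0],
    [0,0.97,0,0],
    [0,0.97,0,0],
    [0,0.97,0,0],
    [0,0.97,0,0],
    [0,0.97,0,0],
    [0,0.97,0,0],
    [0,0.97,0,0],
    [0,0.97,0,0],
    [0,0.97,0,0],
  ],
)

```text
clock: 39.5
tool_pos: [0.4766, 0.1664, 0.1383]
eef_rot: [-180.0, 0.0, -162.3]
contact_force: [0.2, 0.1, -0.6]
width: 0.044
grasp_force: 0.0
```

Call:
servo_tool(
  commands=[
    [0,0.97,0.1,0],
    [0,0.97,0.2,0],
    [0,0.97,0.2,0],
    [0,0.97,0.2,0],
    [0,0.97,0.2,0],
    [0,0.97,0.3,0],
    [0,0.97,0.3,0],
    [0,0.97,0.3,0],
    [0,0.97,0.3,0],
    [0,0.9,0.4,0],
    [0,0,0,0],
  ],
)

```text
clock: 40.88
tool_pos: [0.4178, 0.3495, 0.0873]
eef_rot: [-180.0, -0.1, -162.2]
contact_force: [0.2, 0.5, 0.4]
width: 0.0439
grasp_force: 0.0
```

```bash
python3 g.py t10; python3 -c "
from h import *
to(.4265,.351,.014,197.6)"
```

```text
comp [445. 210.] 317 col [ 97 108  85] all [ 0.5149 -0.4131] 158.2 [0.0349 0.0904] handle None None None
comp [248. 249.] 235 col [177 120 125] all [0.3796 0.1963] 134.1 [0.0191 0.1298] handle [0.3841 0.1924] 134.4 [0.0222 0.1345]
turn total 0.0009 then shift units [-0.425 -0.026  3.689] | pos [0.4182 0.3489 0.0878] rot [-1.7997e+02 -5.0000e-02 -1.6224e+02] F [0.7 0.3 0.5] j [39.8  4.1 -7.9 78.  -0.  22.1] w 0.044 t 40.925
```

Call:
servo_tool(
  commands=[
    [-0.42,-0.02,0.4,0],
    [0,0,0.7,0],
    [0,0,0.7,0],
    [0,0,0.6,0],
    [0,0,0.5,0],
    [0,0,0.4,0],
    [0,0,0.34,0],
    [0,0,0,0],
  ],
)

```text
clock: 41.92
tool_pos: [0.4265, 0.3506, 0.015]
eef_rot: [-180.0, -0.0, -162.3]
contact_force: [-0.7, 0.2, -0.3]
width: 0.044
grasp_force: 0.0
```

Call:
servo_tool(
  commands=[
    [0,0,0,0],
    [0,0,0,0],
    [0,0,0,0],
    [0,0,0,0],
  ],
  fingers=0,
)

```text
clock: 42.42
tool_pos: [0.4271, 0.351, 0.0162]
eef_rot: [180.0, 0.1, -162.3]
contact_force: [-0.5, -0.7, 4.3]
width: 0.0188
grasp_force: 60.8
```

Call:
servo_tool(
  commands=[
    [0,0,-0.4,0],
    [0,0,-0.8,0],
    [0,0,-1,0],
    [0,0,-1,0],
    [0,0,-1,0],
    [0,0,-1,0],
    [0,0,-1,0],
    [0,0,0,0],
  ],
)

```text
clock: 43.42
tool_pos: [0.4274, 0.3513, 0.1418]
eef_rot: [179.9, 0.2, -162.3]
contact_force: [-0.5, 0.9, -1.2]
width: 0.0186
grasp_force: 60.1
```

```bash
python3 -c "
from h import *
to(.585,.10,.14,90.6)"
```

```text
turn total 0.595 then shift units [-12.648   7.746   0.088] | pos [0.4274 0.3513 0.1418] rot [ 179.93    0.18 -162.3 ] F [-0.5  0.9 -1.2] j [39.4  4.4 -1.7 83.8  0.  21.7] w 0.0186 t 43.425
```

Call:
servo_tool(
  commands=[
    [0,0,0,0.0541],
    [0,0,0,0.0541],
    [0,0,0,0.0541],
    [0,0,0,0.0541],
    [0,0,0,0.0541],
    [0,0,0,0.0541],
    [0,0,0,0.0541],
    [0,0,0,0.0541],
    [0,0,0,0.0541],
    [0,0,0,0.0541],
    [0,0,0,0.0541],
  ],
)

```text
clock: 44.8
tool_pos: [0.4265, 0.3505, 0.1387]
eef_rot: [-179.9, 0.0, 90.3]
contact_force: [0.4, 0.7, -1.5]
width: 0.0187
grasp_force: 60.0
```

Call:
servo_tool(
  commands=[
    [-0.97,0.596,0,0],
    [-0.97,0.596,0,0],
    [-0.97,0.596,0,0],
    [-0.97,0.596,0,0],
    [-0.97,0.596,0,0],
    [-0.97,0.596,0,0],
    [-0.97,0.596,0,0],
    [-0.97,0.596,0,0],
    [-0.97,0.596,0,0],
    [-0.97,0.596,0,0],
    [-0.97,0.596,0,0],
    [-0.97,0.596,0,0],
  ],
)

```text
clock: 46.3
tool_pos: [0.5723, 0.1186, 0.1388]
eef_rot: [-179.9, 0.0, 90.6]
contact_force: [0.2, 0.6, -1.0]
width: 0.0184
grasp_force: 60.0
```

Call:
servo_tool(
  commands=[
    [-0.97,0.596,0,0],
    [0,0,0.4,0],
    [0,0,0.8,0],
    [0,0,0.8,0],
    [0,0,0,0],
  ],
)

```text
clock: 46.92
tool_pos: [0.583, 0.1004, 0.0973]
eef_rot: [-179.8, 0.0, 90.6]
contact_force: [-0.2, 0.3, -1.8]
width: 0.0182
grasp_force: 60.1
```

```bash
python3 -c "
from h import *
to(.585,.10,.0355,90.6)"; python3 g.py t11
```

```text
turn total 0.0001 then shift units [-0.023  0.101  3.089] | pos [0.583  0.1004 0.0973] rot [-1.7981e+02  3.0000e-02  9.0620e+01] F [-0.2  0.3 -1.8] j [ 9.8 10.4  0.1 79.9  0.  99.1] w 0.0182 t 46.925
comp [203. 279.] 231 col [56 48 38] all [0.2856 0.3306] 53.5 [0.0198 0.122 ] handle None None None
comp [333. 354.] 358 col [126 123 111] all [ 0.0644 -0.0729] -136.3 [0.0354 0.105 ] handle None None None
```

Call:
servo_tool(
  commands=[
    [0,0.05,0.6,0],
    [0,0,0.6,0],
    [0,0,0.6,0],
    [0,0,0.5,0],
    [0,0,0.35,0],
    [0,0,0.2,0],
    [0,0,0.15,0],
    [0,0,0.06,0],
    [0,0,0.04,0],
    [0,0,0,0],
  ],
)

```text
clock: 48.22
tool_pos: [0.5853, 0.1002, 0.0376]
eef_rot: [180.0, -0.0, 90.6]
contact_force: [0.3, 0.6, -0.7]
width: 0.0183
grasp_force: 60.1
```

Call:
servo_tool(
  commands=[
    [0,0,0.05,0],
    [0,0,0.05,0],
    [0,0,0.05,0],
    [0,0,0,0],
  ],
)

```text
clock: 48.72
tool_pos: [0.5852, 0.1001, 0.0343]
eef_rot: [-180.0, 0.0, 90.6]
contact_force: [-0.3, 0.0, -0.2]
width: 0.0183
grasp_force: 60.1
```

Call:
servo_tool(
  commands=[
    [0,0,0.04,0],
    [0,0,0.04,0],
    [0,0,0,0],
  ],
)

```text
clock: 49.1
tool_pos: [0.5854, 0.1002, 0.0332]
eef_rot: [180.0, -0.0, 90.6]
contact_force: [-0.7, -0.7, 2.4]
width: 0.0185
grasp_force: 60.4
```

Call:
servo_tool(
  commands=[
    [0,0,-0.03,0],
    [0,0,0,0],
    [0,0,0,0],
    [0,0,-0.4,0],
    [0,0,-0.8,0],
    [0,0,-1,0],
    [0,0,-1,0],
    [0,0,-1,0],
    [0,0,-1,0],
    [0,0,0,0],
  ],
  fingers=34,
)

```text
clock: 50.35
tool_pos: [0.5865, 0.1003, 0.1401]
eef_rot: [179.8, -0.0, 90.6]
contact_force: [-0.1, 0.7, -0.6]
width: 0.0341
grasp_force: 0.0
```

Call:
servo_tool(
  commands=[
    [-0.46,-0.83,0,0],
    [-0.46,-0.83,0,0],
    [-0.46,-0.83,0,0],
    [-0.46,-0.83,0,0],
    [-0.46,-0.83,0,0],
    [-0.46,-0.83,0,0],
    [-0.46,-0.83,0,0],
    [-0.46,-0.83,0,0],
    [0,0,0,0],
  ],
)

```text
clock: 51.48
tool_pos: [0.4527, 0.0248, 0.1373]
eef_rot: [180.0, 0.0, 90.5]
contact_force: [0.4, 0.3, 1.1]
width: 0.0338
grasp_force: 0.0
```

```bash
python3 g.py t12; python3 -c "
from h import *
to(.450,.0265,.047,90.6)
im=np.load('pics/t12.npz')['im']; z=cv2.resize(im[140:300,160:420],(800,492),interpolation=cv2.INTER_CUBIC); cv2.imwrite('pics/c7.png',z[:,:,::-1])"
```

```text
comp [247. 250.] 216 col [176 119 126] all [0.376  0.1995] 132.9 [0.0181 0.1201] handle [0.378  0.1979] 133.0 [0.0221 0.1202]
comp [203. 279.] 232 col [55 47 37] all [0.2852 0.3305] 53.3 [0.0192 0.1206] handle None None None
turn total -0.0002 then shift units [ 0.069 -0.165  4.517] | pos [0.4533 0.0252 0.1373] rot [ 1.7997e+02 -1.0000e-02  9.0560e+01] F [-0.2 -0.7 -0. ] j [  3.2  -9.  -15.1  83.9   0.   92.6] w 0.0337 t 51.525
```

View pics/c7.png

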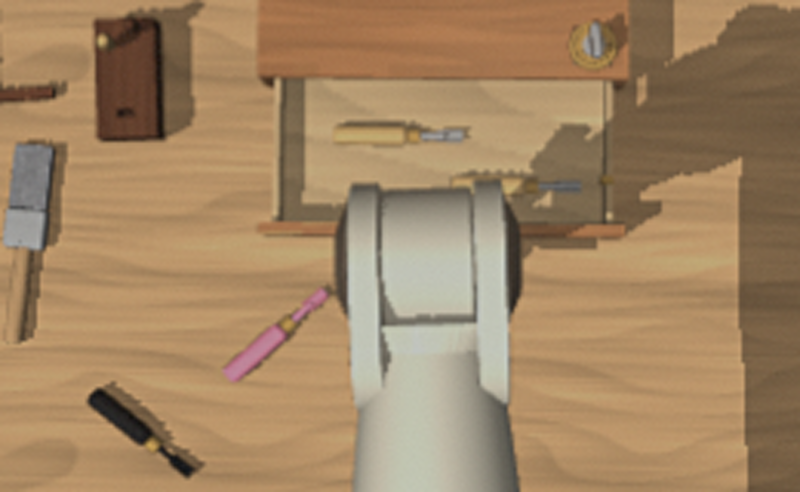

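Both gouges lie flat in the drawer, at crop (400,133) and (520,185), clear of each other. Closing the drawer.

Call:
servo_tool(
  commands=[
    [0.07,-0.16,0.6,0],
    [0,0,0.8,0],
    [0,0,0.8,0],
    [0,0,0.7,0],
    [0,0,0.6,0],
    [0,0,0.5,0],
    [0,0,0.5,0],
    [0,0,0,0],
  ],
  fingers=32,
)

```text
clock: 52.52
tool_pos: [0.4496, 0.0265, 0.0468]
eef_rot: [-179.9, 0.0, 90.6]
contact_force: [1.0, 0.6, 0.5]
width: 0.0322
grasp_force: 0.0
```

Call:
servo_tool(
  commands=[
    [0,0,0,0],
    [0,0,0,0],
    [0,0,0,0],
    [0,0,0,0],
  ],
  fingers=0,
)

```text
clock: 53.02
tool_pos: [0.4503, 0.0266, 0.048]
eef_rot: [180.0, -0.0, 90.6]
contact_force: [-1.1, -0.3, 5.9]
width: 0.0088
grasp_force: 58.7
```

Call:
servo_tool(
  commands=[
    [0,0.1,0,0],
    [0,0.3,0,0],
    [0,0.5,0,0],
    [0,0.5,0,0],
    [0,0.5,0,0],
    [0,0.5,0,0],
    [0,0.5,0,0],
    [0,0.5,0,0],
    [0,0.5,0,0],
    [0,0.5,0,0],
    [0,0.5,0,0],
    [0,0.5,0,0],
  ],
)

```text
clock: 54.52
tool_pos: [0.5585, 0.0281, 0.048]
eef_rot: [180.0, -0.0, 90.6]
contact_force: [-1.9, 2.1, 6.6]
width: 0.0089
grasp_force: 59.0
```

Call:
servo_tool(
  commands=[
    [0,0.5,0,0],
    [0,0.4,0,0],
    [0,0.2,0,0],
    [0,0.2,0,0],
    [0,0.1,0,0],
    [0,0,0,0],
  ],
)

```text
clock: 55.28
tool_pos: [0.5867, 0.0285, 0.0481]
eef_rot: [179.9, -0.1, 90.6]
contact_force: [1.5, 2.1, 5.5]
width: 0.0088
grasp_force: 58.9
```

Call:
servo_tool(
  commands=[
    [0,0.08,0,0],
    [0,0.08,0,0],
    [0,0.08,0,0],
    [0,0,0,0],
  ],
)

```text
clock: 55.78
tool_pos: [0.5901, 0.0285, 0.048]
eef_rot: [-179.9, -0.1, 90.6]
contact_force: [-6.9, 2.3, 10.0]
width: 0.0088
grasp_force: 59.4
```

Call:
servo_tool(
  commands=[
    [0,0.04,0,0],
    [0,0,0,0],
  ],
)

```text
clock: 56.02
tool_pos: [0.5902, 0.0285, 0.048]
eef_rot: [-179.8, -0.1, 90.6]
contact_force: [-10.2, 2.6, 12.0]
width: 0.0089
grasp_force: 59.7
```

Call:
servo_tool(
  commands=[
    [0,0,0,0],
    [0,0,0,0],
    [0,0,-0.5,0],
    [0,0,-1,0],
    [0,0,-1,0],
    [0,0,-1,0],
    [0,0,-1,0],
    [0,0,-1,0],
    [0,0,-1,0],
    [0,0,-1,0],
    [0,0,-1,0],
    [0,0,0,0],
  ],
  fingers=32,
)

```text
clock: 57.52
tool_pos: [0.5926, 0.028, 0.2191]
eef_rot: [179.8, -0.0, 90.6]
contact_force: [0.2, -0.6, -0.5]
width: 0.0319
grasp_force: 0.0
```

Call:
servo_tool(
  commands=[
    [0,0,0,0.0533],
    [0,0,0,0.0533],
    [0,0,0,0.0533],
    [0,0,0,0.0533],
    [0,0,0,0.0533],
    [0,0,0,0.0533],
    [0,0,0,0.0533],
    [0,0,0,0.0533],
    [0,0,0,0.0533],
    [0,0,0,0],
  ],
  fingers=42,
)

```text
clock: 58.78
tool_pos: [0.5915, 0.028, 0.2165]
eef_rot: [-180.0, 0.1, 4.3]
contact_force: [0.7, -0.4, -0.2]
width: 0.0419
grasp_force: 0.0
```

```bash
python3 -c "
from h import *
im,d=shot('top','t13'); im=im.astype(int); W=world('top',d)
v,u=np.mgrid[0:400,0:640]; sat=im.max(2)-im.min(2)
m=(v>140)&(v<165)&(u>340)&(u<365)&(sat<40)&(W[...,2]>.118)&(W[...,2]<.16)
print(m.sum(), cent('top',m.astype(float),.134) if m.sum()>8 else '')
to(.6715,-.116,.15,4.5)"
```

```text
36 (array([ 0.6681, -0.1148]), np.float64(-175.8), array([0.0097, 0.0328]))
turn total -0.0003 then shift units [3.421 7.491 3.332] | pos [0.5915 0.028  0.2166] rot [-1.80e+02  5.00e-02  4.44e+00] F [-0.1  0.7  0.2] j [  2.7  10.4  13.3  92.9  -0.  178.3] w 0.0417 t 58.825
```

Call:
servo_tool(
  commands=[
    [0.43,0.93,0,0],
    [0.43,0.93,0,0],
    [0.43,0.93,0,0],
    [0.43,0.93,0,0],
    [0.43,0.93,0.3,0],
    [0.43,0.93,0.4,0],
    [0.43,0.93,0.6,0],
    [0.43,0.98,0.6,0],
    [0,0,0.6,0],
    [0,0,0.6,0],
    [0,0,0,0],
    [0,0,0,0],
  ],
)

```text
clock: 60.32
tool_pos: [0.6713, -0.1158, 0.1561]
eef_rot: [180.0, -0.0, 4.3]
contact_force: [0.9, 0.4, 0.1]
width: 0.042
grasp_force: 0.0
```

```bash
python3 -c "
from h import *
to(.6718,-.116,.1175,4.5)"
```

```text
turn total -0.0013 then shift units [0.024 0.012 1.931] | pos [ 0.6713 -0.1158  0.1561] rot [ 1.7999e+02 -4.0000e-02  4.2700e+00] F [0.9 0.4 0.1] j [ -9.8  22.6  21.6  88.9   0.  165.9] w 0.042 t 60.325
```

Call:
servo_tool(
  commands=[
    [0.02,0.01,0.5,0],
    [0,0,0.5,0],
    [0,0,0.5,0],
    [0,0,0.42,0],
    [0,0,0,0],
  ],
)

```text
clock: 60.95
tool_pos: [0.6713, -0.1164, 0.116]
eef_rot: [-180.0, 0.1, 4.2]
contact_force: [0.2, 0.2, 0.1]
width: 0.042
grasp_force: 0.0
```

Call:
servo_tool(
  commands=[
    [0,0,0,0],
    [0,0,0,0],
    [0,0,0,0],
    [0,0,0,0],
  ],
  fingers=0,
)

```text
clock: 61.45
tool_pos: [0.6719, -0.1169, 0.1177]
eef_rot: [179.9, -0.0, 4.2]
contact_force: [-0.1, -3.7, 3.4]
width: 0.0079
grasp_force: 59.0
```

```bash
python3 -c "
from h import *
to(.6718,-.116,.1175,4.5); print(manip.get_obs()['ft_torque'])"
```

```text
turn total -0.0016 then shift units [-0.002 -0.045  0.008] | pos [ 0.6719 -0.1169  0.1177] rot [ 1.7995e+02 -5.0000e-02  4.2200e+00] F [-0.1 -3.7  3.4] j [ -9.9  22.6  17.4  84.7  -0.  165.9] w 0.0079 t 61.45
[-0.81757084  0.08737442 -0.00522283]
```

Call:
servo_tool(
  commands=[
    [0,-0.04,0,0],
    [0,-0.008,0,-0.0565],
    [0,-0.008,0,-0.0565],
    [0,-0.008,0,-0.0565],
    [0,-0.008,0,-0.0565],
    [0,-0.008,0,-0.0565],
    [0,0,0,0],
  ],
)

```text
clock: 62.32
tool_pos: [0.6718, -0.1157, 0.1177]
eef_rot: [179.9, 0.0, 55.2]
contact_force: [2.1, -4.5, 3.2]
width: 0.0076
grasp_force: 59.1
```

```bash
python3 -c "
from h import *
to(.6705,-.1149,.1175,91); print(manip.get_obs()['ft_torque'])"
```

```text
turn total -0.1989 then shift units [ 0.039 -0.063  0.01 ] | pos [ 0.6718 -0.1157  0.1177] rot [1.7989e+02 1.0000e-02 5.5200e+01] F [ 2.1 -4.5  3.2] j [-9.700e+00  2.250e+01  1.720e+01  8.460e+01 -1.000e-01  1.151e+02] w 0.0076 t 62.325
[-1.12509441 -0.22687518 -0.03790396]
```

Call:
servo_tool(
  commands=[
    [-0.02,-0.004,0,-0.0565],
    [0,-0.004,0,-0.0565],
    [0,-0.004,0,-0.0565],
    [0,-0.004,0,-0.0565],
    [0,0,0,0],
  ],
)

```text
clock: 62.95
tool_pos: [0.6709, -0.1155, 0.1177]
eef_rot: [180.0, 0.0, 95.7]
contact_force: [-0.4, -4.2, 5.7]
width: 0.0075
grasp_force: 59.4
```

```bash
python3 -c "
from h import *
to(.6705,-.1149,.1175,91); print(manip.get_obs()['ft_torque'])"
```

```text
turn total 0.026 then shift units [ 0.029 -0.019  0.009] | pos [ 0.6709 -0.1155  0.1177] rot [1.7996e+02 4.0000e-02 9.5680e+01] F [-0.4 -4.2  5.7] j [-9.8 22.5 17.1 84.6 -0.  74.6] w 0.0075 t 62.95
[-0.82191128  0.24588338  0.03259091]
```

Call:
servo_tool(
  commands=[
    [-0.02,0,0,-0.012],
    [0,0,0,0],
  ],
)

```text
clock: 63.2
tool_pos: [0.6708, -0.1155, 0.1176]
eef_rot: [180.0, -0.0, 97.7]
contact_force: [-1.5, -2.3, 6.7]
width: 0.0079
grasp_force: 59.5
```

```bash
python3 -c "
from h import *
to(.6705,-.1149,.1175,91); print(manip.get_obs()['ft_torque'])"
```

```text
turn total 0.0371 then shift units [ 0.031 -0.017  0.007] | pos [ 0.6708 -0.1155  0.1176] rot [179.97  -0.    97.67] F [-1.5 -2.3  6.7] j [-9.8 22.5 17.1 84.6  0.  72.6] w 0.0079 t 63.2
[-0.54372661  0.41477635  0.02407039]
```

Call:
servo_tool(
  commands=[
    [0,0,0,-0.012],
    [0,0,0,0],
  ],
)

```text
clock: 63.45
tool_pos: [0.6708, -0.1155, 0.1176]
eef_rot: [180.0, 0.0, 99.8]
contact_force: [-2.5, -2.2, 4.9]
width: 0.0078
grasp_force: 59.5
```

```bash
python3 -c "
from h import *
to(.6705,-.1149,.1175,91); print(manip.get_obs()['ft_torque'])"
```

```text
turn total 0.049 then shift units [ 0.03  -0.015  0.007] | pos [ 0.6708 -0.1155  0.1176] rot [179.98   0.    99.82] F [-2.5 -2.2  4.9] j [-9.8 22.5 17.1 84.6  0.  70.4] w 0.0078 t 63.45
[-0.57393389  0.49158575 -0.0987682 ]
```

Call:
servo_tool(
  commands=[
    [0,0,0,0.02],
    [-0.02,0,0,0.02],
    [0,0,0,0],
    [0,0,-0.2,0],
    [0,0,-0.3,0],
    [0,0,-0.4,0],
    [0,0,-0.4,0],
    [0,0,-0.5,0],
    [0,0,-0.8,0],
    [0,0,-1,0],
    [0,0,0,0],
  ],
)

```text
clock: 64.82
tool_pos: [0.6717, -0.1161, 0.1916]
eef_rot: [179.8, 0.0, 92.9]
contact_force: [0.4, -0.4, -0.5]
width: 0.0079
grasp_force: 58.6
```

```bash
python3 - <<'E'
from h import *
to(.5993,.3448,.19,95.2)
im,d=shot('side','side14')
c=cal('side'); p=np.array(c['world_to_cam'])@[.67,-.116,.12,1]; u,v=int(c['cx']+c['fx']*p[0]/-p[2]),int(c['cy']+c['fy']*-p[1]/-p[2])
cv2.imwrite('pics/c8.png',cv2.resize(im[v-30:v+30,u-36:u+36],(720,600),interpolation=cv2.INTER_CUBIC)[:,:,::-1])
E
```

```text
turn total -0.0129 then shift units [23.278 -1.516  0.082] | pos [ 0.6717 -0.1161  0.1916] rot [1.7979e+02 4.0000e-02 9.2880e+01] F [ 0.4 -0.4 -0.5] j [-9.8 23.  26.  92.8  0.  77.3] w 0.0079 t 64.825
```

View pics/c8.png

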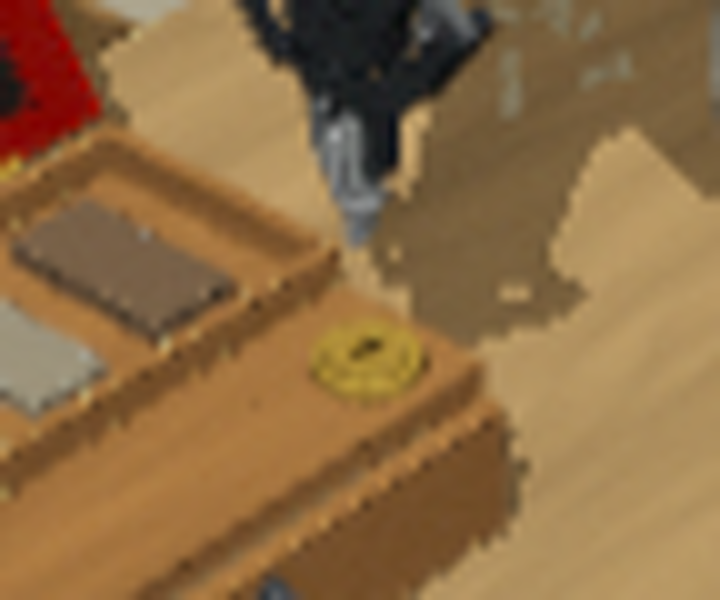

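The plug's slot lies along y again (locked), the drawer is shut, and the key is in the gripper. Returning it to the rack.

Call:
servo_tool(
  commands=[
    [0.92,-0.09,0,-0.0011],
    [0.92,-0.09,0,-0.0011],
    [0.92,-0.09,0,-0.0011],
    [0.92,-0.09,0,-0.0011],
    [0.92,-0.09,0,-0.0011],
    [0.92,-0.09,0,-0.0011],
    [0.92,-0.09,0,-0.0011],
    [0.92,-0.09,0,-0.0011],
    [0.92,-0.09,0,-0.0011],
    [0.92,-0.09,0,-0.0011],
    [0.92,-0.09,0,-0.0011],
    [0.92,-0.09,0,-0.0011],
  ],
)

```text
clock: 66.38
tool_pos: [0.6338, 0.104, 0.1891]
eef_rot: [-180.0, 0.0, 95.3]
contact_force: [0.0, 0.1, -0.4]
width: 0.0081
grasp_force: 58.5
```

Call:
servo_tool(
  commands=[
    [0.92,-0.06,0,0],
    [0.92,-0.06,0,0],
    [0.92,-0.06,0,0],
    [0.92,-0.06,0,0],
    [0.92,-0.06,0,0],
    [0.92,-0.06,0,0],
    [0.92,-0.06,0,0],
    [0.92,-0.06,0,0],
    [0.92,-0.06,0,0],
    [0.92,-0.06,0,0],
    [0.92,-0.06,0,0],
    [0,0,0,0],
  ],
)

```text
clock: 67.88
tool_pos: [0.602, 0.3046, 0.1888]
eef_rot: [-180.0, 0.0, 95.4]
contact_force: [0.1, -0.9, -1.2]
width: 0.0081
grasp_force: 58.5
```

```bash
python3 -c "
from h import *
to(.5998,.344,.105,95.2)"
```

```text
turn total 0.0009 then shift units [1.972 0.071 4.19 ] | pos [0.602  0.3046 0.1888] rot [-179.98    0.     95.35] F [ 0.1 -0.9 -1.2] j [ 26.8  22.1  24.5  92.4   0.  111.5] w 0.0081 t 67.875
```

Call:
servo_tool(
  commands=[
    [0.66,0.02,0,0.0009],
    [0.66,0.02,0,0],
    [0.65,0.03,0.3,0],
    [0,0,0.7,0],
    [0,0,0.8,0],
    [0,0,0.8,0],
    [0,0,0.7,0],
    [0,0,0.5,0],
    [0,0,0.3,0],
    [0,0,0,0],
    [0,0,0,0],
  ],
)

```text
clock: 69.25
tool_pos: [0.6004, 0.3426, 0.1077]
eef_rot: [180.0, -0.0, 95.1]
contact_force: [-0.4, 0.1, -1.0]
width: 0.0082
grasp_force: 58.6
```

```bash
python3 - <<'E'
from h import *
to(.5998,.344,.089,95.2)
im,d=shot('side','side15'); lum=im.mean(2).astype(int)
np.set_printoptions(linewidth=200)
print(list(range(232,252)))
for r in range(238,258): print(r,lum[r,232:252])
cv2.imwrite('pics/c9.png',cv2.resize(im[215:270,210:276],(720,600),interpolation=cv2.INTER_CUBIC)[:,:,::-1])
E
```

```text
turn total -0.0006 then shift units [ 0.072 -0.023  0.935] | pos [0.6004 0.3426 0.1077] rot [ 1.7996e+02 -2.0000e-02  9.5100e+01] F [-0.4  0.1 -1. ] j [ 29.7  24.   18.1  84.    0.  114.6] w 0.0082 t 69.25
[232, 233, 234, 235, 236, 237, 238, 239, 240, 241, 242, 243, 244, 245, 246, 247, 248, 249, 250, 251]
238 [ 34  49  75  95 113 138 137 106  76  37  31  25  34  92 116 104  86  89  88  86]
239 [ 43  60  64  78 122 149 132 106  95  46  28  30  30 108 137 127 116 101  86  87]
240 [ 52  69  65  73 100 125 121 109 100  59  33  28  34 101 133 138 128 103  86  87]
241 [ 52  69  69  67  84 113 117 108 105  65  32  30  28  88 129 137 126 103  87  85]
242 [ 63  68  68  67  70  97 112 110 114  78  31  39  75 113 133 139 128 103  86  87]
243 [ 67  70  69  68  66  87 119 124 109  95  63  69  95 124 138 137 115  88  88  86]
244 [ 65  68  71  70  71  75 107 134 137 119 113 124  98  96 126 126 103  88  86  84]
245 [ 69  67  69  70  69  70  82 119 140 133 132 127  93  57  91  99  85  85  84  83]
246 [ 67  65  64  65  69  70  71  85 111 120 106 100  79  42  44  63  75  79  81  81]
247 [ 68  65  67  66  65  67  69  70  96 107  92  94  78  42  39  41  59  73  77  83]
248 [ 64  68  67  67  66  67  67  66  90 104  98  87  63  40  48  54  62  68  75  84]
249 [66 65 67 68 68 66 64 68 74 86 87 68 49 53 64 66 65 64 66 71]
250 [64 62 66 66 68 66 65 66 66 69 72 62 53 63 70 69 66 63 63 66]
251 [62 65 61 61 67 65 68 70 64 64 62 57 54 62 67 69 70 67 64 63]
252 [61 64 62 61 65 65 66 67 67 63 54 46 50 60 71 69 67 68 68 62]
253 [57 62 62 63 62 63 64 68 64 54 45 63 69 62 69 68 68 71 64 54]
254 [46 52 58 64 63 63 65 64 63 56 58 70 74 66 66 68 66 61 55 44]
255 [44 47 55 62 61 61 62 63 61 63 64 65 66 63 68 60 57 48 47 41]
256 [41 43 45 51 59 64 63 61 60 61 64 65 67 69 62 56 44 42 38 40]
257 [49 45 43 41 51 55 62 59 62 62 62 62 65 63 53 44 42 43 42 36]
```

View pics/c9.png

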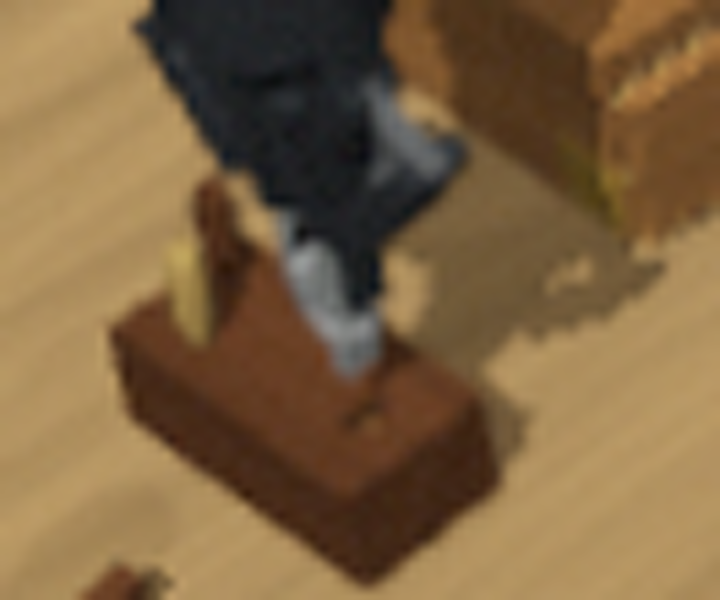

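```bash
python3 - <<'E'
from h import *
c=cal('side')
def pr(P):
    p=np.array(c['world_to_cam'])@[*P,1]; s=np.array([p[0],-p[1]])/-p[2]; s=s*(1+c['k1']*(s@s)); return (s*[c['fx'],c['fy']]+[c['cx'],c['cy']])
a=pr((.5995,.3435,.148)); 
print('lifted pred',a.round(2)); 
for dx,dy in((0,0),(.002,0),(0,.002),(0,-.002),(-.002,0)): print(dx,dy,(pr((.6004+dx,.3426-.0013+dy,.108-.0439))-a+[238.1,231.0]).round(2))
E
```

```text
lifted pred [239.04 231.94]
0 0 [242.07 247.91]
0.002 0 [241.72 247.62]
0 0.002 [241.62 248.21]
0 -0.002 [242.52 247.6 ]
-0.002 0 [242.43 248.19]
```

The crop shows the key tip at about (350,375), just behind and above the slot at (365,415). I'll go down gently and feel for the slot.

Call:
servo_tool(
  commands=[
    [0.01,-0.05,0.2,0],
    [0,0,0.2,0],
    [0,0,0.2,0],
    [0,0,0.15,0],
    [0,0,0.1,0],
    [0,0,0.05,0],
    [0,0,0,0],
  ],
)

```text
clock: 70.18
tool_pos: [0.5992, 0.3426, 0.0891]
eef_rot: [-180.0, 0.0, 95.1]
contact_force: [0.1, -0.5, -1.0]
width: 0.0077
grasp_force: 58.6
```

Call:
servo_tool(
  commands=[
    [0,0,0.05,0],
    [0,0,0.05,0],
    [0,0,0,0],
  ],
)

```text
clock: 70.55
tool_pos: [0.5991, 0.3426, 0.087]
eef_rot: [-180.0, 0.0, 95.1]
contact_force: [-0.0, -0.0, -0.5]
width: 0.0078
grasp_force: 58.6
```

Call:
servo_tool(
  commands=[
    [0,0,0.06,0],
    [0,0,0.06,0],
    [0,0,0.06,0],
    [0,0,0,0],
  ],
)

```text
clock: 71.05
tool_pos: [0.5992, 0.3426, 0.0836]
eef_rot: [180.0, -0.0, 95.1]
contact_force: [0.2, -1.3, 0.2]
width: 0.0078
grasp_force: 58.8
```

Call:
servo_tool(
  commands=[
    [0,0,0.08,0],
    [0,0,0.08,0],
    [0,0,0.08,0],
    [0,0,0.08,0],
    [0,0,0,0],
  ],
)

```text
clock: 71.68
tool_pos: [0.5995, 0.3426, 0.077]
eef_rot: [180.0, -0.0, 95.1]
contact_force: [5.1, 0.5, -1.0]
width: 0.0078
grasp_force: 58.6
```

Inside the slot; a slight +x push shows, so I ease that way.

Call:
servo_tool(
  commands=[
    [0,0.05,0.05,0],
    [0,0,0.1,0],
    [0,0,0.1,0],
    [0,0,0.08,0],
    [0,0,0,0],
  ],
)

```text
clock: 72.3
tool_pos: [0.5999, 0.3426, 0.0702]
eef_rot: [-180.0, 0.0, 95.1]
contact_force: [-0.2, -0.0, -0.7]
width: 0.0078
grasp_force: 58.6
```

Call:
servo_tool(
  commands=[
    [0,0,0.06,0],
    [0,0,0.05,0],
    [0,0,0.04,0],
    [0,0,0,0],
  ],
)

```text
clock: 72.8
tool_pos: [0.6001, 0.3427, 0.0674]
eef_rot: [-180.0, 0.0, 95.1]
contact_force: [-0.3, 0.5, -1.5]
width: 0.0078
grasp_force: 58.6
```

Call:
servo_tool(
  commands=[
    [0,0,0.04,0],
    [0,0,0.04,0],
    [0,0,0,0],
  ],
)

```text
clock: 73.18
tool_pos: [0.6003, 0.3427, 0.0667]
eef_rot: [180.0, -0.0, 95.1]
contact_force: [-2.1, -0.9, 5.6]
width: 0.0083
grasp_force: 59.5
```

Call:
servo_tool(
  commands=[
    [0,0,-0.02,0],
    [0,0,0,0],
    [0,0,0,0],
    [0,0,-0.3,0],
    [0,0,-0.6,0],
    [0,0,-1,0],
    [0,0,-1,0],
    [0,0,-1,0],
    [0,0,-1,0],
    [0,0,-1,0],
    [0,0,0,0],
  ],
  fingers=40,
)

```text
clock: 74.55
tool_pos: [0.6008, 0.3431, 0.187]
eef_rot: [179.8, -0.1, 95.1]
contact_force: [0.3, 0.5, 0.4]
width: 0.0399
grasp_force: 0.0
```

Call:
servo_tool(
  commands=[
    [-0.1,-1,-0.1,0],
    [-0.1,-1,-0.1,0],
    [-0.1,-1,-0.1,0],
    [-0.1,-1,-0.1,0],
    [-0.1,-1,-0.1,0],
    [-0.1,-1,-0.1,0],
    [-0.1,-1,-0.1,0],
    [-0.1,-1,-0.1,0],
    [-0.1,-1,-0.1,0],
    [0,0,0,0],
  ],
)

```text
clock: 75.8
tool_pos: [0.4217, 0.3087, 0.2024]
eef_rot: [180.0, -0.0, 95.1]
contact_force: [0.7, 0.3, 0.4]
width: 0.0402
grasp_force: 0.0
```

```bash
python3 g.py t16; python3 - <<'E'
from h import *
to(.4,.3,.2)
z=np.load('pics/t16.npz'); im=z['im']; d=z['d']; W=world('top',d); s=W[170:182,190:208,2]; print('key z max',np.percentile(s[s<.2],[90,97,99]).round(3))
a=cv2.resize(im[135:200,175:230],(440,520),interpolation=cv2.INTER_CUBIC); b=cv2.resize(im[135:200,330:375],(360,520),interpolation=cv2.INTER_CUBIC)
cv2.imwrite('pics/c10.png',np.hstack([a,b])[:,:,::-1])
lum=im.mean(2); 
for r in range(178,186): print(r,lum[r,286:322:4].astype(int))
E
```

```text
comp [247. 250.] 225 col [178 120 126] all [0.3769 0.1988] 132.9 [0.0176 0.1265] handle [0.3793 0.1969] 132.8 [0.0208 0.131 ]
turn total 0.0 then shift units [-0.337 -1.154  0.109] | pos [0.4224 0.3088 0.2022] rot [ 1.7997e+02 -1.0000e-02  9.5130e+01] F [0.8 0.5 0.1] j [ 36.2   0.6   1.1  90.4  -0.  121. ] w 0.0399 t 75.85
key z max [0.081 0.086 0.089]
178 [90 63 95 98 97 99 99 98 68]
179 [ 89  67  90  97 101  99 100 101  66]
180 [73 61 71 76 77 74 77 80 66]
181 [60 64 65 65 67 70 70 68 66]
182 [62 67 64 68 66 69 67 69 70]
183 [79 70 74 75 72 70 69 69 71]
184 [94 90 91 92 94 92 93 93 93]
185 [ 96  97 100  99 100 100 100  99  98]
```

View pics/c10.png

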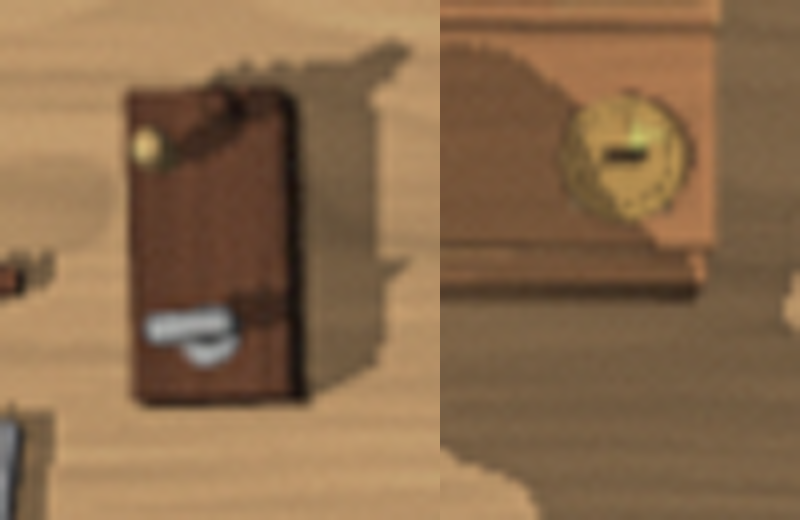

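The key stands seated in the rack as at the start, with its bow at crop (190,325). The lock slot at (625,155) is back in the locked direction, and the drawer is flush. Handing in.

```bash
python3 -c "
from cell import manip
print(manip.job_done())"
```

```text
the job is handed in; nothing more can be done
None
```

The job is handed in: both gouges lie flat and apart in the shut, relocked drawer, the key is back in its rack slot, and nothing else on the table was handled; the hand-in returned no verdict.

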